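# Change over the door-plate marking jig at the shop counter

### The arm

A 6-joint arm with a two-finger parallel gripper is mounted at the origin on the work surface. World frame = base frame: x ahead of the robot, y to its left, z up, the work surface at z = 0. Lengths are in m, angles in rad, forces in N, time in s.
With the tool pointing down it reaches from about 0.3 to 0.775 m from the base axis. Payload 14.6 kg.
Tool frame: the origin (TCP) lies at the very end of the fingers, on their centre line; the grasp point (between the pads) lies 19 mm behind it (bot.grip_point_offset is the distance from the TCP to the grasp point, in m); z points along the fingers, y is the direction in which the jaws open and shut (so a half turn about z gives the same grasp; the last joint's range is limited). The gripper opens to 85 mm and grips with 20 to 120 N. Pads are 22 mm wide; open, the fingers measure 114 mm over their backs; the gripper's body (76 mm by 85 mm) begins 54 mm behind the grasp point. The pads swing forward as they close: fully open they stand 13 mm farther back than shut.
Start: joints at [-1.267, 0.3, 1.521, -0, 1.321, -0.067], TCP at [0.199, -0.513, 0.231] pointing down, gripper open.
Joint ranges: [-3.03, 3.03], [-0.79, 2.21], [0.23, 2.52], [-1.04, 4.18], [0, 3.07], [-2.55, 2.55]. Speed limits (rad/s): [2.22, 2.22, 2.57, 3.14, 3.14, 3.14].

### API

Orientations are given as a unit quaternion [w, x, y, z].
In Python, from station import bot gives the robot as it stands. The module is installed in compiled form; this text tells all that it offers.
- The arm moves only by the shell command python3 -m jog 'ROWS' [OPENING]. ROWS is JSON, a list of rows, each an object with "travel": the shift along the tool's x, y, z in m, a list of three; "roll": the turn about the tool's z in degrees. A call has 1 to 8 rows; each row is the pose to reach, as a shift and turn from the pose commanded when the call began, along the tool's axes at that moment; what a row does not reach only later rows make up. A row lasts 1/8 s, in which the tool goes at most 62.5 mm and 10.7 degrees, less where a joint would pass 70% of its speed; a pose out of reach is approached as far as the arm can. A call with a gripper value outside its range is refused whole. OPENING is the opening in per cent of the stroke, from 0 (shut) to 100 (fully open), set as the call begins (- or left out, the last holds). The fingers move at their own pace and stop on an object; the grip force is fixed at half the most. Time passes only in rows, so rows that repeat a pose let the fingers close. It gives the time, the measured TCP pose, the force and the opening at its end, in the units of the state.
- bot.observe(): the state, without advancing time (a new reading comes with each control period).
- bot.capture(name): name is "side" or "top"; returns the picture (400x640x3 uint8, red, green, blue); there is no depth.
- bot.camera_info(name): a dict with "intrinsics" (3x3 intrinsics, pixels), "rvec" (rotation vector, rad) and "tvec" (3), from world to camera coordinates, as OpenCV has them. Camera axes: x right, y down, z forward; pixel columns grow to the right and rows downward; lengths in m; the calibration is good to about 2 mm. A picture is of the moment at which its call begins. camera_info takes no time and is no camera call.
- bot.finish_job(): hands the job in, once; it reports no verdict.
Trained networks look in the newest picture that a camera, given by its name, has taken for a name from the list of things; names that differ only in an ending like _2 or _b are one class to them, and where a whole thing is asked for, a point or a joint stands for the part that bears it (a point fixed in the world has none). Each returns a list of dicts, best first, with "score" (0 to 1); they miss things now and then, are a little off and sometimes report something else, mostly with a low value. They report only what shows in the picture. A call takes as long as a camera call.
- bot.cut_out(label, camera): "mask" (400x640 bool, what is visible of it).
- bot.tip_of(label, camera): "location" ([x, y, z] in m, in world coordinates, good to about 4 mm: a listed point, or the origin of a listed thing).
The state is a dict: "clock": time; "joint_positions": joint angles; "joint_velocities": joint speeds; "joint_efforts": joint torques, N m; "tool_pos": TCP position; "orientation": TCP orientation; "contact_force": force on the tool from outside, world axes, zero at the start; "wrist_torque": the same for the moment, N m; "finger_gap": opening from 0.0 (shut) to 1.0 (fully open).
Only numpy, scipy, OpenCV 4.12 (cv2) and the standard library are available. Lean on these libraries where they do the work, as an engineer would, in place of code of your own. Each camera call takes 0.05 s, during which the arm holds its last target.

### The job

Set up the shop's marking jig for the next order: first lift the finished long strip off the jig and lay it flat in the blue tray, then wind the handwheel clockwise until the gauge's pointer meets the long scribed line on the fence (the wheel's handle then points straight out of the jig's front). Push the new, shorter strip home on the jig bed, tight against both the fence and the gauge without shifting the gauge, and seat every wooden blank on the counter flat in the nest cavity that matches its outline and size. Leave the stapler and the tape roll where they are, and check the work before you finish: all pieces released and at rest.

Things in the scene. Friction and masses are not known exactly. Their poses are not given: they have to be found in the camera images.
- nest: Fixed aluminium nest plate, 185 (x) x 250 (y) x 16 mm high, to the robot's left, with four flat-bottomed cavities 8 mm deep, each 4 mm wider than its blank. Origin: centre of its underside on the counter.
- nest_large_round (a point): Centre of the floor of the large round cavity (72 mm across), 8 mm below the plate's top; axes as the plate.
- nest_small_round (a point): Centre of the floor of the small round cavity (56 mm across); axes as the plate.
- nest_square (a point): Centre of the floor of the square cavity (64 x 64 mm, sides along the plate's x and y); axes as the plate.
- nest_oblong (a point): Centre of the floor of the oblong cavity (54 mm along the plate's x, 88 mm along its y); axes as the plate.
- large_round: Loose beech disc blank, 68 mm across, 20 mm thick. Origin: centre of its underside; z up. May be absent.
- small_round: Loose beech disc blank, 52 mm across, 20 mm thick. Origin: centre of its underside; z up. May be absent.
- square: Loose beech square blank, 60 x 60 x 20 mm. Origin: centre of its underside; x and y along its sides. May be absent.
- oblong: Loose beech oblong blank, 50 mm (x) x 84 mm (y) x 20 mm thick. Origin: centre of its underside. May be absent.
- strip: Loose new beech door-plate strip, 36 mm (x) x 120 mm (y) x 20 mm thick, plain but for a dark screw hole near each end. Origin: centre of its underside. Starts on the counter among the blanks; always present.
- finished_strip: Loose finished strip with a dark border and dots, 36 mm (x) x 150 mm (y) x 20 mm thick. Origin: centre of its underside. Starts on the jig bed, some 40 mm clear of the fence.
- tray: Fixed open blue tray, 210 mm (x) x 115 mm (y) x 32 mm high, walls 4 mm, floor 4 mm. Origin: centre of its underside on the counter.
- jig: Fixed jig at the far side: steel bed, top 8 mm above the counter (its origin's height), x -50 to 56, y -235 to 130 mm in its frame. Along its far (+x) edge the fence, 14 mm above the bed, y -105 to 130 mm, with the long scribed line across its top at y -31 mm (other ticks are short). At the -y end a gearbox (70 x 70 mm, top 66 mm above the counter) under a flat handwheel.
- fence_face (a point): Point on the fence's stop face (which faces the jig's -x), at bed height, 12.5 mm along y from the jig's origin; axes as the jig. A strip is home when its long side (18 mm from its centre) touches this face.
- gauge_face (a point): Point on the stop face (facing the jig's +y) of the gauge, 1 mm above the bed at jig x = 0; axes as the jig. The gauge is a steel block across the bed, x -44 to 36 mm, 16 mm thick, 17 mm high, with a pointer over the fence; it moves 9 mm towards +y per rad of the handwheel. The new strip's end (60 mm from its centre) must touch this face.
- wheel (a joint): Angle of the handwheel in rad, growing clockwise seen from above, 0 to 8. It starts between 0 and 1.2; the gauge stands at the mark at 6.0 (so it takes nearly one full turn). It stays where it is left; turning takes about 5 N at the handle.
- wheel_axis (a point): Point on the handwheel's vertical axis, 108 mm above the counter. The wheel's disc is 104 mm across, its top 84 mm above the counter.
- wheel_handle (a point): Middle of the upright round handle on the handwheel: 20 mm across, rigid, not revolving, 40 mm from the wheel's axis, standing from 82 to 127 mm above the counter (this point 108 mm). At wheel angle 6.0 it lies in the direction of the jig's -x from the axis.
- tape_roll: Bystander: clear tape roll, 90 mm across, 22 mm high, lying near the tray; to be left alone. Origin: centre of its underside.
- stapler: Bystander: red and black stapler, 130 mm long, 47 mm high; to be left alone. Origin: centre of its underside.

How it is judged:
On the way, in this order (a step that is already met when the one before it is completed fails the run):
1. the finished strip lies flat in the blue tray (x of finished_strip in the frame of tray between -0.07 and 0.07 m and y of finished_strip in the frame of tray between -0.05 and 0.05 m and z of finished_strip in the frame of tray below 0.014 m and angle between finished_strip's own z axis and vertical below 0.15 rad), for 0.2 s.
2. the handwheel is wound until the gauge stands at the mark (value of joint wheel between 5.7 and 6.3 rad), for 0.3 s.
At the end, for the whole second after the job is handed in: Finished strip flat in the tray; wheel at 6.0 rad +-0.3; new strip flat on the bed, within 2.5 mm of fence and gauge faces, parallel to the fence within 0.04 rad; every blank present flat on its own cavity's floor (centre within 5 mm, height within 2.5 mm); all at rest (all of step 1 and all of step 2 and x of strip in the frame of fence_face between -0.0205 and -0.015 m and y of strip in the frame of gauge_face between 0.057 and 0.0625 m and angle between the y axis of strip and the y axis of jig, either way round below 0.04 rad and z of strip in the frame of fence_face below 0.003 m and linear speed of each of strip, large_round, small_round, square, oblong, finished_strip below 0.02 m/s and horizontal distance between large_round and nest_large_round below 0.005 m and z of large_round in the frame of nest_large_round below 0.0025 m and angle between each of large_round, small_round, square, oblong's own z axis and vertical below 0.05 rad and horizontal distance between small_round and nest_small_round below 0.005 m and z of small_round in the frame of nest_small_round below 0.0025 m and horizontal distance between square and nest_square below 0.005 m and z of square in the frame of nest_square below 0.0025 m and horizontal distance between oblong and nest_oblong below 0.005 m and z of oblong in the frame of nest_oblong below 0.0025 m and velocity of joint wheel between -0.1 and 0.1 rad/s); the robot touches nothing.
It fails at once if a bystander is shoved more than 60 mm from its place (distance of any of tape_roll, stapler from where it was at the start of the episode above 0.06 m).
Of large_round, small_round, square, oblong only 2 to 4 are there at a start; the rules pass over those that are not, and their reading is None.
At some moment in a run one of large_round, small_round, square, oblong, strip may be knocked a few centimetres aside while the robot is not near it.
Once in a run the grip may slacken for a moment while it holds something.
It also fails if it takes over 210 s, if anything falls off the work surface, if the arm or the gripper's body presses on something with over 40 N, if the wrist force passes 120 N, or if a joint passes its speed limit or range.

## Working session

There is one attempt and no reset: what is moved stays moved. The work goes in short steps, Python scripts to look and compute and a shell command to move; the robot and the scene stay as the last step left them, time stands still between calls to the robot, and variables do not carry over. Pictures are saved under pics/ and viewed, and the job is handed in when it is done.

```bash
ls; mkdir -p pics
python3 - <<'E'
from station import bot
import cv2
s=bot.observe(); print(s)
for c in("top","side"):
    im=bot.capture(c); cv2.imwrite(f"pics/{c}0.png",im[:,:,::-1]); print(bot.camera_info(c))
E
```

```text
pics
{'clock': 0.0, 'joint_positions': array([-1.26658691e+00,  3.00487434e-01,  1.52162534e+00, -1.83452260e-05,
        1.32073846e+00, -6.66215012e-02]), 'joint_velocities': array([-0.00041093,  0.00044847,  0.00090815,  0.00211429, -0.00088075,
       -0.00028083]), 'joint_efforts': array([ 1.38648575e-03, -5.43508744e+01, -3.61793840e+01, -6.05198511e-05,
        4.04971608e-03,  6.13137829e-06]), 'tool_pos': array([ 0.19921854, -0.51237265,  0.23069365]), 'orientation': array([-6.23799033e-04,  9.82859130e-01,  1.84357086e-01, -8.34030842e-05]), 'contact_force': array([-0.43093392,  0.11260733, -0.07947878]), 'wrist_torque': array([-0.04086642,  0.00124785,  0.01304281]), 'finger_gap': 1.0037320566743355}
{'intrinsics': array([[413.73583439,   0.        , 328.06889991],
       [  0.        , 413.73583439, 195.31082588],
       [  0.        ,   0.        ,   1.        ]]), 'rvec': array([ 2.16764057, -2.19362989,  0.08891289]), 'tvec': array([0.00835782, 0.56351216, 1.12204547])}
{'intrinsics': array([[513.61992806,   0.        , 318.63904004],
       [  0.        , 513.61992806, 197.91845375],
       [  0.        ,   0.        ,   1.        ]]), 'rvec': array([ 0.05666914, -2.79055818,  1.40194381]), 'tvec': array([0.53805914, 0.08616353, 1.67539763])}
```

View pics/top0.png

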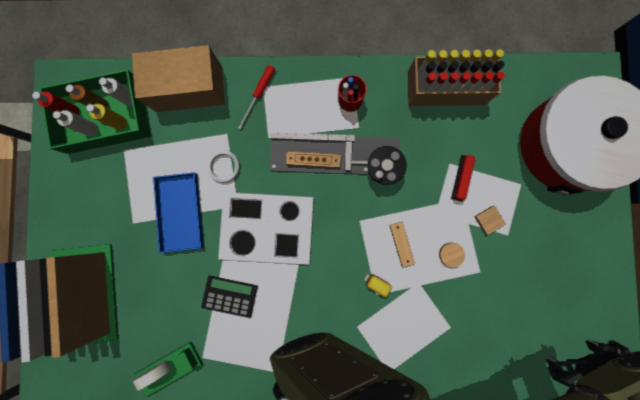

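View pics/side0.png

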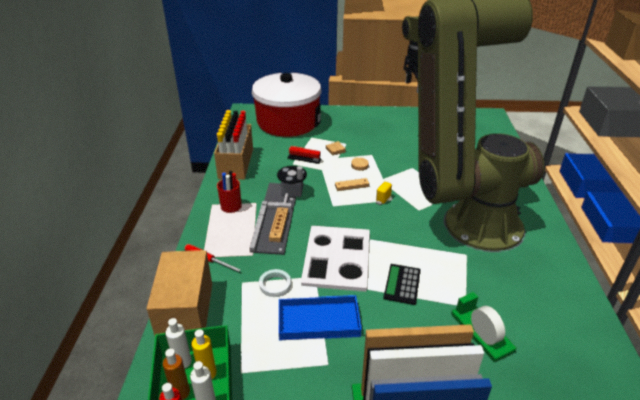

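```bash
cat > h.py <<'E'
from station import bot
import cv2, numpy as np
def cam(c):
    i=bot.camera_info(c); R=cv2.Rodrigues(i['rvec'])[0]; return i['intrinsics'],R,i['tvec']
def back(c,px,z):
    K,R,t=cam(c); px=np.atleast_2d(np.array(px,float)); d=(np.linalg.inv(K)@np.c_[px,np.ones(len(px))].T).T@R
    o=-R.T@t; return o+d*((z-o[2])/d[:,2])[:,None]
def proj(c,p):
    i=bot.camera_info(c); return cv2.projectPoints(np.atleast_2d(np.array(p,float)),i['rvec'],i['tvec'],i['intrinsics'],None)[0][:,0]
def tcp():
    s=bot.observe(); w,x,y,z=s['orientation']; q=[x,y,z,w]
    from scipy.spatial.transform import Rotation as Ro
    return s,s['tool_pos'],Ro.from_quat(q).as_matrix()
def goto(p,jaw=None):
    """travel for target TCP position in current tool axes; jaw: desired world angle (deg) of tool y axis"""
    s,t,R=tcp(); d=R.T@(np.array(p)-t); a=np.degrees(np.arctan2(R[1,1],R[0,1]))
    out=[np.round(d,4).tolist()]
    if jaw is not None:
        r=(a-jaw+90)%180-90  # tool z down: roll + turns world angle negative
        out.append(round(r,1))
    print('clock',round(s['clock'],2),'tcp',np.round(t,4),'yang',round(a,1),'q6',round(s['joint_positions'][5],2),'->',out)
def shot(c,name,crop=None,sc=1):
    im=bot.capture(c)
    o=im
    if crop: a,b,u,v=crop; o=o[b:v,a:u]
    if sc!=1:o=cv2.resize(o,None,fx=sc,fy=sc,interpolation=cv2.INTER_CUBIC)
    cv2.imwrite('pics/'+name,o[:,:,::-1]); return im
def mrect(c,label,z):
    """min-area rect of best mask, edges at height z, world xy"""
    r=bot.cut_out(label,c)
    if not r: return None
    m=r[0]['mask'].astype(np.uint8); cs,_=cv2.findContours(m,cv2.RETR_EXTERNAL,cv2.CHAIN_APPROX_NONE)
    k=max(cs,key=cv2.contourArea)[:,0]; w=back(c,k,z)[:,:2].astype(np.float32)
    (cx,cy),(a,b),an=cv2.minAreaRect(w*1000); return round(r[0]['score'],2),(round(cx,1),round(cy,1)),(round(a,1),round(b,1)),round(an,1)
E
python3 - <<'E'
from h import *
for l in ["nest","nest_large_round","nest_small_round","nest_square","nest_oblong","large_round","small_round","square","oblong","strip","finished_strip","tray","jig","fence_face","gauge_face","wheel_axis","wheel_handle","tape_roll","stapler"]:
    r=bot.tip_of(l,"top"); print(l,[(round(q['score'],2),np.round(q['location'],3).tolist()) for q in r[:2]])
E
```

```text
nest [(0.77, [0.478, 0.175, 0.001])]
nest_large_round [(0.69, [0.434, 0.243, 0.012]), (0.63, [0.523, 0.419, 0.004])]
nest_small_round [(0.55, [0.48, 0.171, 0.004])]
nest_square [(0.75, [0.427, 0.118, 0.009]), (0.27, [0.488, -0.445, 0.001])]
nest_oblong [(0.94, [0.532, 0.231, 0.007])]
large_round [(0.68, [0.396, -0.34, -0.001])]
small_round [(0.53, [0.49, -0.443, -0.002])]
square [(0.87, [0.489, -0.446, 0.003]), (0.25, [0.522, 0.111, 0.012])]
oblong [(0.39, [0.424, 0.117, 0.008]), (0.23, [0.719, 0.047, 0.007])]
strip [(0.82, [0.426, -0.198, 0.002]), (0.27, [0.523, 0.11, 0.011])]
finished_strip [(0.73, [0.661, 0.046, 0.008])]
tray [(0.7, [0.52, 0.419, 0.001])]
jig [(0.87, [0.681, 0.032, -0.001])]
fence_face [(0.58, [0.719, 0.044, 0.007]), (0.55, [0.425, 0.115, 0.009])]
gauge_face [(0.67, [0.68, -0.044, 0.011])]
wheel_axis [(0.65, [0.638, -0.159, 0.11])]
wheel_handle [(0.36, [0.427, -0.194, 0.003])]
tape_roll [(0.68, [0.649, 0.298, 0.001])]
stapler [(0.69, [0.611, -0.372, -0.0])]
```

Run:
```python
from h import *
im=shot("top","j.png",(260,120,420,200),5)
im=shot("top","b.png",(350,140,530,300),4)
r=[(l,mrect("top",l,z)) for l,z in [("large_round",.02),("square",.02),("strip",.02),("finished_strip",.028),("tray",.032),("nest",.016),("stapler",.04),("tape_roll",.022)]]
for q in r: print(q)
m=bot.cut_out("large_round","top")[0]['mask']; w=back("top",np.argwhere(m)[:,::-1],.02); print(w.mean(0), m.sum())
```

```text
('large_round', (0.93, (397.0, -337.6), (68.5, 62.7), 88.1))
('square', (0.84, (490.8, -444.8), (60.9, 64.4), 29.1))
('strip', (0.62, (429.0, -200.2), (123.8, 39.3), 15.6))
('finished_strip', (0.55, (663.4, 41.9), (150.1, 38.3), 86.2))
('tray', (0.72, (521.7, 411.4), (210.0, 124.5), 5.7))
('nest', (0.56, (476.1, 172.9), (253.4, 186.2), 86.6))
('stapler', (0.68, (606.6, -369.0), (39.5, 126.6), 73.9))
('tape_roll', (0.63, (649.1, 291.8), (89.9, 88.2), 45.0))
[ 0.39600569 -0.33692741  0.02      ] 479
```

View pics/j.png

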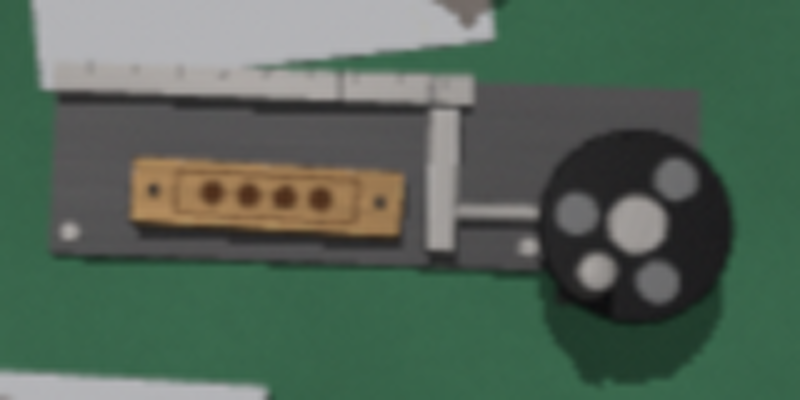

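View pics/b.png

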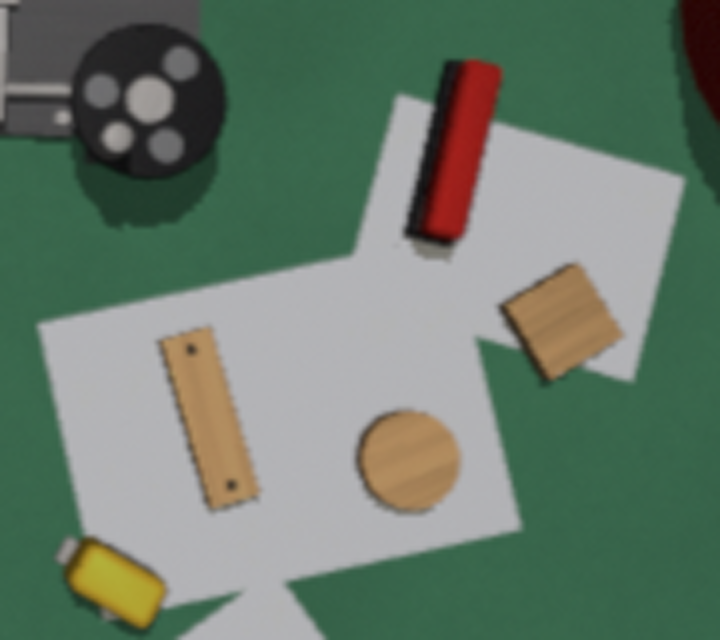

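Run:
```python
from h import *
im=shot("top","n.png",(140,160,320,270),4.4)
def b(p,z,n=''): print(n,np.round(back("top",np.array(p)/5+[260-.4,120-.4],z)[:,:2]*1000,1).tolist())
b([[55,65],[473,77],[57,92],[470,104]],.022,'fence tops far L,R near L,R')
b([[341,85]],.022,'line')
b([[52,255],[700,90]],.008,'bed FL, BR')
b([[460,108],[456,250],[431,108],[427,250]],.025,'gauge R far near,L')
b([[638,224]],.100,'axis'); b([[597,272]],.127,'handle')
b([[635,227]],.084,'disc')
b([[132,160],[405,175],[402,237],[130,221]],.028,'fin')
```

```text
fence tops far L,R near L,R [[741.9, 160.6], [732.3, -73.6], [726.5, 159.5], [717.0, -71.6]]
line [[728.6, 0.4]]
bed FL, BR [[636.5, 164.3], [726.5, -203.1]]
gauge R far near,L [[714.1, -65.8], [634.2, -62.3], [714.3, -49.6], [634.4, -46.2]]
axis [[636.0, -152.7]]
handle [[607.6, -127.4]]
disc [[636.9, -153.4]]
fin [[686.3, 117.0], [676.1, -34.5], [641.4, -32.3], [652.1, 118.3]]
```

View pics/n.png

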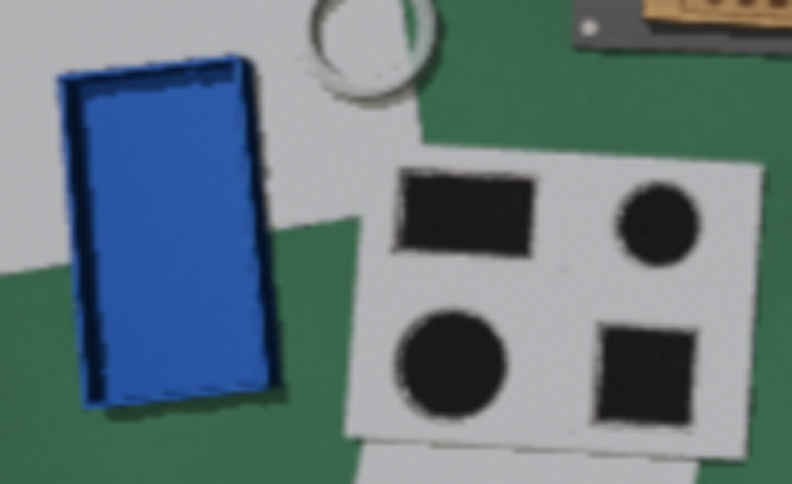

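Run:
```python
from h import *
def b(p,z,n=''):
    w=back("top",np.array(p)/4.4+[140-.4,160-.4],z)[:,:2]*1000; print(n,np.round(w,1).tolist(),np.round(w.mean(0),1))
b([[60,76],[245,60],[280,386],[88,408]],.032,'tray')
b([[363,143],[764,163],[745,460],[345,437]],.016,'nest')
b([[401,170],[536,177],[532,257],[395,250]],.016,'obl')
b([[598,324],[697,328],[691,425],[592,421]],.016,'sq')
b([[452,363]],.016,'LR'); b([[658,223]],.016,'SR')
goto([.664,.042,.15],-4)
```

```text
tray [[619.5, 482.5], [628.2, 366.9], [425.1, 342.4], [413.0, 460.7]] [521.5 413.1]
nest [[576.6, 296.6], [560.9, 42.9], [375.1, 56.5], [392.3, 306.2]] [476.2 175.6]
obl [[559.2, 272.4], [553.7, 187.1], [503.3, 189.6], [508.7, 275.9]] [531.2 231.2]
sq [[460.7, 148.1], [457.5, 85.9], [397.2, 90.1], [400.4, 151.9]] [428.9 119. ]
LR [[437.5, 239.6]] [437.5 239.6]
SR [[523.7, 110.1]] [523.7 110.1]
clock 1.65 tcp [ 0.1993 -0.5126  0.2313] yang -68.8 q6 -0.07 -> [[0.6341, -0.3486, 0.0813], np.float64(-64.8)]
```

```bash
python3 -m jog '[{"travel":[0.634,-0.349,0.06],"roll":-64.8},{"travel":[0.634,-0.349,0.06],"roll":-64.8},{"travel":[0.634,-0.349,0.06],"roll":-64.8},{"travel":[0.634,-0.349,0.06],"roll":-64.8},{"travel":[0.634,-0.349,0.06],"roll":-64.8},{"travel":[0.634,-0.349,0.06],"roll":-64.8},{"travel":[0.634,-0.349,0.06],"roll":-64.8},{"travel":[0.634,-0.349,0.06],"roll":-64.8}]' 65; python3 -c "
from h import *
goto([.664,.042,.15],-4)"
```

```text
clock: 2.65
tool_pos: [0.5202, -0.1287, 0.19]
orientation: [0.0, 0.731, 0.682, 0.0]
contact_force: [0.9, -1.1, 0.4]
finger_gap: 0.647
clock 2.65 tcp [ 0.5202 -0.1287  0.19  ] yang -3.9 q6 -0.24 -> [[0.1802, 0.1317, 0.0401], np.float64(0.1)]
```

```bash
python3 -m jog '[{"travel":[0.18,0.132,0.05]},{"travel":[0.18,0.132,0.05]},{"travel":[0.18,0.132,0.05]},{"travel":[0.18,0.132,0.05]},{"travel":[0.18,0.132,0.05]},{"travel":[0.18,0.132,0.05]}]'; python3 -c "
from h import *
shot('top','t1.png'); shot('side','s1.png')
goto([.664,.042,.012],-4)"
```

```text
clock 2.75 tcp [ 0.5213 -0.1263  0.1892] yang -3.7 q6 -0.24 -> [[0.1769, 0.1318, 0.1773], np.float64(0.3)]schema error: expected keys travel, roll
```

View pics/t1.png

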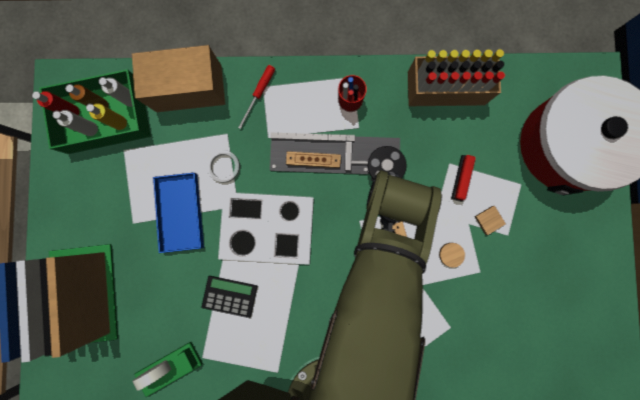

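View pics/s1.png

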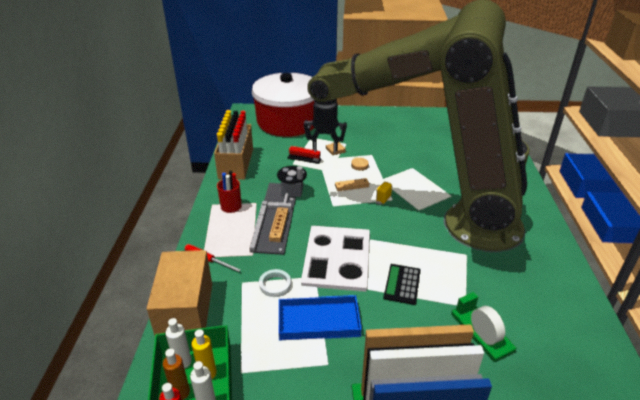

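```bash
python3 -m jog '[{"travel":[0.177,0.132,0.07],"roll":0},{"travel":[0.177,0.132,0.07],"roll":0},{"travel":[0.177,0.132,0.07],"roll":0},{"travel":[0.177,0.132,0.07],"roll":0},{"travel":[0.177,0.132,0.07],"roll":0},{"travel":[0.177,0.132,0.07],"roll":0}]'; python3 -c "
from h import *
shot('side','s2.png',(220,130,360,260),5)
goto([.664,.042,.012],-4)"
```

```text
clock: 3.5
tool_pos: [0.6627, 0.0363, 0.12]
orientation: [0.0, 0.731, 0.682, -0.0]
contact_force: [-0.6, -0.4, -0.0]
finger_gap: 0.651
clock 3.55 tcp [0.6627 0.036  0.1205] yang -4.0 q6 0.07 -> [[0.0061, 0.0008, 0.1085], np.float64(-0.0)]
```

View pics/s2.png

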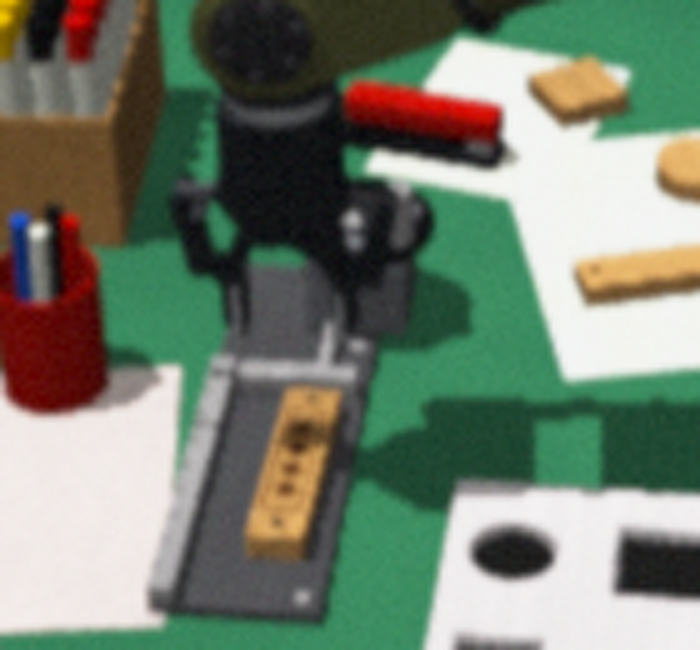

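```bash
python3 -m jog '[{"travel":[0.006,0.001,0.05],"roll":0},{"travel":[0.006,0.001,0.09],"roll":0},{"travel":[0.006,0.001,0.108],"roll":0},{"travel":[0.006,0.001,0.108],"roll":0}]'; python3 -m jog '[{"travel":[0,0,0],"roll":0},{"travel":[0,0,0],"roll":0},{"travel":[0,0,0],"roll":0},{"travel":[0,0,0],"roll":0},{"travel":[0,0,0],"roll":0}]' 0
```

```text
clock: 4.05
tool_pos: [0.6642, 0.0422, 0.012]
orientation: [-0.0, 0.731, 0.682, -0.0]
contact_force: [0.2, -0.7, 0.8]
finger_gap: 0.648
clock: 4.68
tool_pos: [0.6656, 0.0428, 0.0145]
orientation: [0.001, 0.731, 0.682, 0.001]
contact_force: [-1.4, -1.4, 7.6]
finger_gap: 0.403
```

```bash
python3 -m jog '[{"travel":[0,0,-0.03],"roll":0},{"travel":[0,0,-0.07],"roll":0},{"travel":[0,0,-0.11],"roll":0},{"travel":[0,0,-0.11],"roll":0}]'; python3 -c "
from h import *
goto([.5215,.413,.12],96.3)"
```

```text
clock: 5.18
tool_pos: [0.666, 0.0429, 0.1268]
orientation: [0.003, 0.731, 0.682, 0.003]
contact_force: [0.4, -0.8, -0.9]
finger_gap: 0.405
clock 5.17 tcp [0.666  0.0429 0.1268] yang -4.0 q6 0.08 -> [[0.3592, -0.1697, 0.0058], np.float64(79.7)]
```

```bash
python3 -m jog '[{"travel":[0.05,-0.024,0],"roll":10},{"travel":[0.1,-0.047,0],"roll":20},{"travel":[0.15,-0.071,0],"roll":30},{"travel":[0.2,-0.095,0],"roll":40},{"travel":[0.25,-0.118,0],"roll":50},{"travel":[0.3,-0.142,0],"roll":60},{"travel":[0.35,-0.166,0],"roll":70},{"travel":[0.359,-0.17,0.006],"roll":79.7}]'; python3 -c "
from h import *
shot('top','t3.png',(100,120,340,280),3);shot('side','s3.png',(200,200,400,360),4)
goto([.5215,.413,.02],96.3)"
```

```text
clock: 6.18
tool_pos: [0.5177, 0.4158, 0.1159]
orientation: [-0.0, 0.999, 0.054, 0.0]
contact_force: [0.4, -0.7, -0.2]
finger_gap: 0.404
clock 6.28 tcp [0.5183 0.4137 0.1148] yang -83.7 q6 2.08 -> [[0.0032, 0.001, 0.0948], np.float64(0.0)]
```

View pics/t3.png

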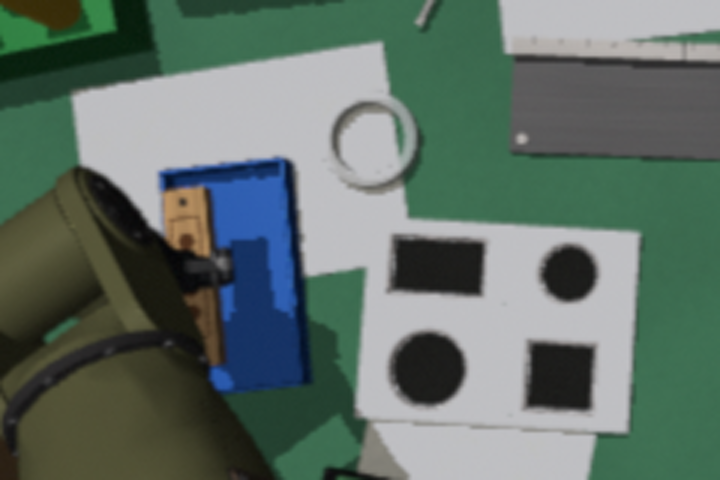

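View pics/s3.png

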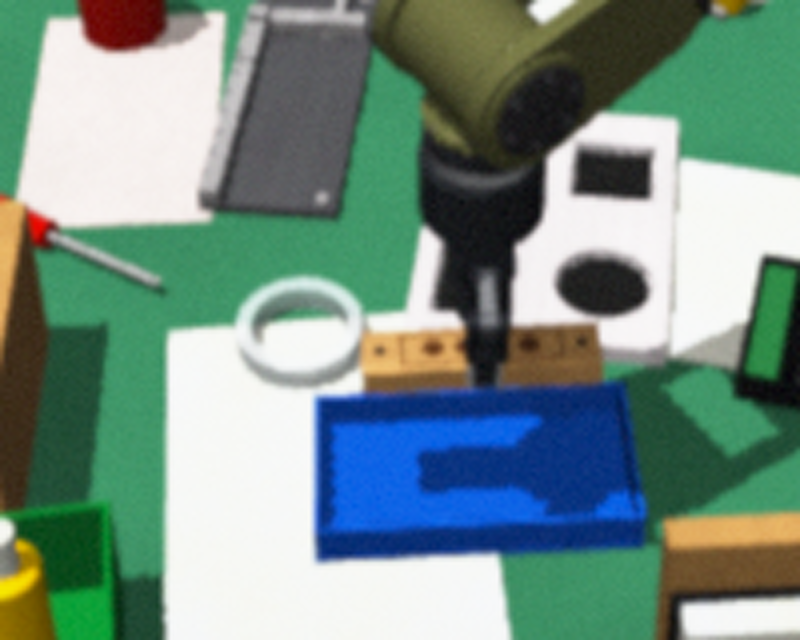

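```bash
python3 -m jog '[{"travel":[0.003,0.001,0.05],"roll":0},{"travel":[0.003,0.001,0.085],"roll":0},{"travel":[0.003,0.001,0.102],"roll":0},{"travel":[0.003,0.001,0.102],"roll":0},{"travel":[0.003,0.001,0.102],"roll":0}]'; python3 -m jog '[{"travel":[0,0,0],"roll":0},{"travel":[0,0,0],"roll":0},{"travel":[0,0,0],"roll":0},{"travel":[0,0,-0.03],"roll":0},{"travel":[0,0,-0.09],"roll":0},{"travel":[0,0,-0.14],"roll":0}]' 65; python3 -c "
from h import *
goto([.46,.25,.2],-4)"
```

```text
clock: 6.9
tool_pos: [0.5235, 0.4124, 0.0157]
orientation: [-0.001, 0.998, 0.056, 0.001]
contact_force: [-0.3, 0.6, -0.4]
finger_gap: 0.4
clock: 7.65
tool_pos: [0.5227, 0.4122, 0.1564]
orientation: [-0.0, 0.998, 0.055, 0.0]
contact_force: [0.3, 0.3, -0.3]
finger_gap: 0.648
clock 7.65 tcp [0.5227 0.4122 0.1564] yang -83.6 q6 2.07 -> [[-0.0802, 0.1542, -0.0438], np.float64(-79.6)]
```

Run:
```python
from h import *
im=shot('top','w.png',(350,135,420,195),9); np.save('w.npy',im)
for l in("wheel_axis","wheel_handle"):
    for c in ("top",):
        print(l,[(round(q['score'],2),np.round(q['location'],4).tolist()) for q in bot.tip_of(l,c)[:2]])
print(mrect('top','finished_strip',.024))
im2=shot('side','s4.png',(240,140,400,340),3.0)
for l in("wheel_axis","wheel_handle","finished_strip","tray"):
    print(l,[(round(q['score'],2),np.round(q['location'],4).tolist()) for q in bot.tip_of(l,'side')[:2]])
```

```text
wheel_axis [(0.62, [0.6356, -0.1553, 0.1068])]
wheel_handle [(0.79, [0.6072, -0.1243, 0.1039])]
(0.78, (524.0, 407.9), (151.0, 43.8), 7.2)
wheel_axis [(0.62, [0.6359, -0.1549, 0.1043])]
wheel_handle [(0.71, [0.6095, -0.1266, 0.1105])]
finished_strip []
tray [(0.88, [0.5224, 0.4187, -0.0014]), (0.36, [0.6773, 0.0329, -0.0034])]
```

View pics/w.png

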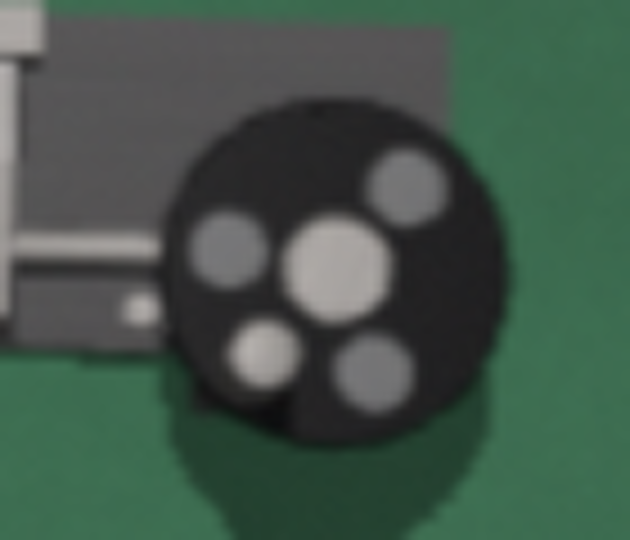

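View pics/s4.png

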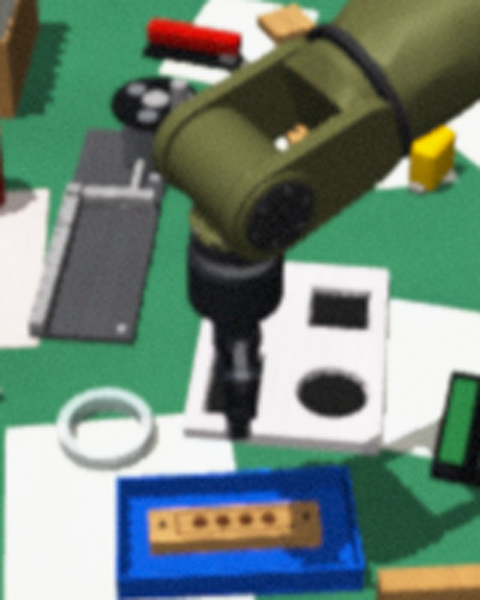

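Run:
```python
from h import *
f=lambda p,z: back('top',np.array([p])/9+[350-.44,135-.44],z)[0]*1000
print(f([335.5,272],.083),f([338,269],.095),f([264,353],.127))
A=np.array([.636,-.154]); ph=np.radians(138.5)
# jaw tangential: angle = ph+90
goto([A[0]+.04*np.cos(ph),A[1]+.04*np.sin(ph),.2],138.5-90)
```

```text
[ 637.60745016 -154.18068584   83.        ] [ 636.63038086 -153.178061     95.        ] [ 608.14938508 -127.1794734   127.        ]
clock 8.1 tcp [0.5223 0.4119 0.1526] yang -83.7 q6 2.07 -> [[0.0235, 0.5454, -0.0469], np.float64(47.8)]
```

```bash
python3 -m jog '[{"travel":[0.005,0.06,-0.05],"roll":-10},{"travel":[0.01,0.12,-0.05],"roll":-20},{"travel":[0.015,0.18,-0.05],"roll":-30},{"travel":[0.015,0.24,-0.05],"roll":-40},{"travel":[0.02,0.3,-0.05],"roll":-50},{"travel":[0.02,0.36,-0.05],"roll":-60},{"travel":[0.02,0.42,-0.05],"roll":-70},{"travel":[0.02,0.48,-0.05],"roll":-80}]' 50;python3 -c "
from h import *
goto([.608,-.127,.18],46.8)"
```

```text
clock: 9.1
tool_pos: [0.5949, -0.0591, 0.2034]
orientation: [-0.0, 0.73, 0.684, -0.0]
contact_force: [1.9, 1.0, -0.3]
finger_gap: 0.5
clock 9.1 tcp [ 0.5949 -0.0591  0.2034] yang -3.7 q6 -0.1 -> [[-0.0669, 0.0175, 0.0234], np.float64(-50.5)]
```

```bash
python3 -m jog '[{"travel":[-0.03,0.008,0],"roll":-10},{"travel":[-0.067,0.0175,0],"roll":-20},{"travel":[-0.067,0.0175,0.02],"roll":-30},{"travel":[-0.067,0.0175,0.023],"roll":-40},{"travel":[-0.067,0.0175,0.023],"roll":-50.5},{"travel":[-0.067,0.0175,0.023],"roll":-50.5}]' 50;python3 -c "
from h import *
goto([.608,-.127,.092],46.8)
shot('side','s5.png',(240,100,380,240),5)
shot('top','t5.png',(330,110,470,230),5)
"
```

```text
clock: 9.85
tool_pos: [0.6077, -0.1252, 0.1803]
orientation: [-0.001, 0.371, 0.928, -0.0]
contact_force: [-0.2, 0.4, 0.4]
finger_gap: 0.504
clock 9.85 tcp [ 0.6077 -0.1252  0.1803] yang 46.4 q6 -1.07 -> [[-0.0015, -0.001, 0.0883], np.float64(-0.4)]
```

View pics/s5.png

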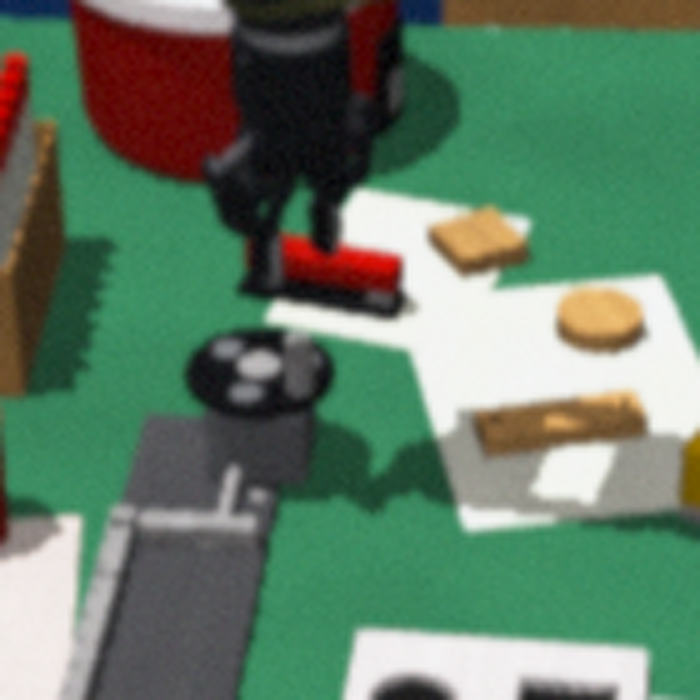

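View pics/t5.png

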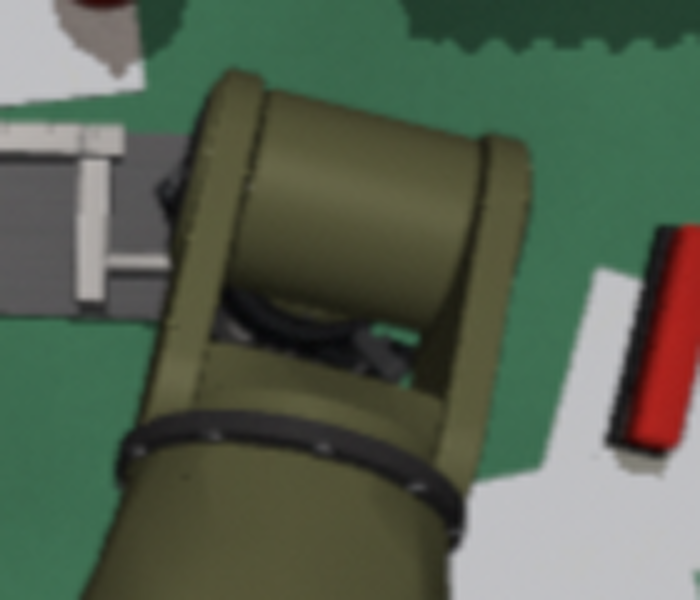

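```bash
python3 -m jog '[{"travel":[-0.001,-0.001,0.03],"roll":0},{"travel":[-0.001,-0.001,0.055],"roll":0},{"travel":[-0.001,-0.001,0.075],"roll":0},{"travel":[-0.001,-0.001,0.084],"roll":0},{"travel":[-0.001,-0.001,0.084],"roll":0}]';  python3 -m jog '[{"travel":[0,0,0],"roll":0},{"travel":[0,0,0],"roll":0},{"travel":[0,0,0],"roll":0},{"travel":[0,0,0],"roll":0},{"travel":[0,0,0],"roll":0},{"travel":[0,0,0],"roll":0}]' 0
```

```text
clock: 10.58
tool_pos: [0.6078, -0.1266, 0.0968]
orientation: [-0.0, 0.372, 0.928, -0.0]
contact_force: [0.2, 0.2, 0.5]
finger_gap: 0.5
clock: 11.32
tool_pos: [0.6082, -0.1267, 0.0981]
orientation: [0.001, 0.371, 0.929, 0.0]
contact_force: [-3.0, 1.2, 7.1]
finger_gap: 0.213
```

```bash
python3 -m jog '[{"travel":[-0.0006,0.0069,0],"roll":10},{"travel":[-0.0024,0.0137,0],"roll":20},{"travel":[-0.0054,0.02,0],"roll":30},{"travel":[-0.0094,0.0257,0],"roll":40},{"travel":[-0.0143,0.0306,0],"roll":50},{"travel":[-0.02,0.0346,0],"roll":60},{"travel":[-0.0263,0.0376,0],"roll":70},{"travel":[-0.0331,0.0394,0],"roll":80}]'; python3 -c "
from h import *
goto([.608,-.127,.092],46.8); print(tcp()[0]['contact_force'])"
```

```text
clock: 12.32
tool_pos: [0.6591, -0.1199, 0.0981]
orientation: [-0.001, 0.882, 0.471, 0.0]
contact_force: [-8.2, 6.9, 9.0]
finger_gap: 0.214
clock 12.32 tcp [ 0.6591 -0.1199  0.0981] yang -33.9 q6 0.36 -> [[-0.0344, -0.0384, 0.0061], np.float64(-80.7)]
[-8.23268739  6.8610733   9.0140851 ]
```

```bash
python3 -m jog '[{"travel":[-0.0006,0.0069,0],"roll":10},{"travel":[-0.0024,0.0137,0],"roll":20},{"travel":[-0.0054,0.02,0],"roll":30},{"travel":[-0.0094,0.0257,0],"roll":40},{"travel":[-0.0143,0.0306,0],"roll":50},{"travel":[-0.02,0.0346,0],"roll":60},{"travel":[-0.0263,0.0376,0],"roll":70},{"travel":[-0.0331,0.0394,0],"roll":80}]'; python3 -c "
from h import *
goto([.608,-.127,.092],46.8); print(tcp()[0]['contact_force'])
shot('side','s6.png',(240,100,380,240),4)"
```

```text
clock: 13.32
tool_pos: [0.6742, -0.1687, 0.0981]
orientation: [-0.001, 0.978, -0.207, 0.001]
contact_force: [-1.9, 12.2, 6.9]
finger_gap: 0.213
clock 13.32 tcp [ 0.6742 -0.1687  0.0981] yang -113.8 q6 1.69 -> [[-0.0774, -0.0114, 0.0061], np.float64(19.4)]
[-1.86629275 12.21820419  6.93362519]
```

View pics/s6.png

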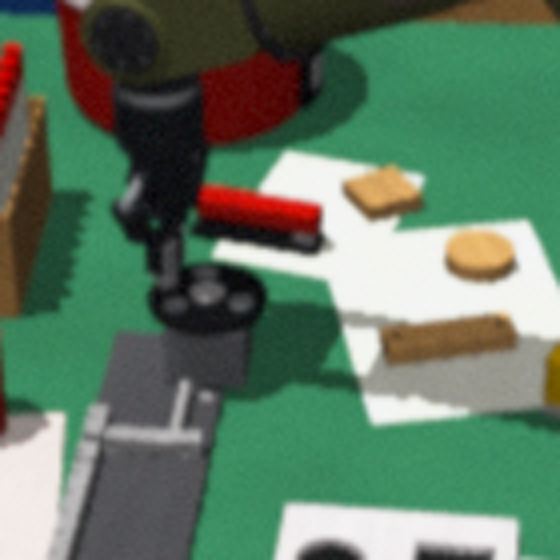

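```bash
python3 -m jog '[{"travel":[0,0,0],"roll":0},{"travel":[0,0,0],"roll":0},{"travel":[0,0,-0.03],"roll":0},{"travel":[0,0,-0.06],"roll":0},{"travel":[0,0,-0.06],"roll":-10},{"travel":[0,0,-0.06],"roll":-20},{"travel":[0,0,-0.06],"roll":-30},{"travel":[0,0,-0.06],"roll":-40}]' 50; python3 -m jog '[{"travel":[0,0,0],"roll":-10},{"travel":[0,0,0],"roll":-20},{"travel":[0,0,0],"roll":-30},{"travel":[0,0,0],"roll":-40},{"travel":[0,0,0],"roll":-50},{"travel":[0,0,0],"roll":-60},{"travel":[0,0,0],"roll":-70},{"travel":[0,0,0],"roll":-80}]';  python3 -m jog '[{"travel":[0,0,0],"roll":-10},{"travel":[0,0,0],"roll":-20},{"travel":[0,0,0],"roll":-30},{"travel":[0,0,0],"roll":-40},{"travel":[0,0,0],"roll":-50},{"travel":[0,0,0],"roll":-60},{"travel":[0,0,0],"roll":-60}]'; python3 -c "
from h import *
goto([.6735,-.1695,.096],66.8)"
```

```text
clock: 14.38
tool_pos: [0.6735, -0.1704, 0.1569]
orientation: [0.0, 0.989, 0.146, -0.0]
contact_force: [0.1, -1.0, -0.1]
finger_gap: 0.501
clock: 15.38
tool_pos: [0.6735, -0.1704, 0.1569]
orientation: [0.0, 0.664, 0.748, -0.0]
contact_force: [1.3, -0.4, 0.1]
finger_gap: 0.503
clock: 16.25
tool_pos: [0.6735, -0.1704, 0.1569]
orientation: [-0.0, 0.204, 0.979, -0.0]
contact_force: [-0.7, -0.3, -0.0]
finger_gap: 0.497
clock 16.25 tcp [ 0.6735 -0.1704  0.1569] yang 66.4 q6 -1.46 -> [[0.0004, 0.0008, 0.0609], np.float64(-0.4)]
```

```bash
python3 -m jog '[{"travel":[0,0,0.03],"roll":0},{"travel":[0,0,0.052],"roll":0},{"travel":[0,0,0.06],"roll":0},{"travel":[0,0,0.06],"roll":0}]';  python3 -m jog '[{"travel":[0,0,0],"roll":0},{"travel":[0,0,0],"roll":0},{"travel":[0,0,0],"roll":0},{"travel":[0,0,0],"roll":0},{"travel":[0,0,0],"roll":0},{"travel":[0,0,0],"roll":0}]' 0; python3 -m jog '[{"travel":[-0.0006,0.0069,0],"roll":10},{"travel":[-0.0024,0.0137,0],"roll":20},{"travel":[-0.0054,0.02,0],"roll":30},{"travel":[-0.0094,0.0257,0],"roll":40},{"travel":[-0.0143,0.0306,0],"roll":50},{"travel":[-0.02,0.0346,0],"roll":60},{"travel":[-0.0263,0.0376,0],"roll":70},{"travel":[-0.0331,0.0394,0],"roll":80}]'
```

```text
clock: 16.75
tool_pos: [0.6736, -0.1703, 0.097]
orientation: [-0.0, 0.205, 0.979, -0.0]
contact_force: [-0.2, 0.5, 1.1]
finger_gap: 0.501
clock: 17.5
tool_pos: [0.6741, -0.1704, 0.0984]
orientation: [0.001, 0.204, 0.979, -0.0]
contact_force: [0.4, 1.4, 6.3]
finger_gap: 0.212
clock: 18.5
tool_pos: [0.7198, -0.1473, 0.0972]
orientation: [0.0, 0.787, 0.616, 0.0]
contact_force: [-1.2, 0.5, -0.5]
finger_gap: -0.002
```

```bash
python3 -m jog '[{"travel":[-0.0006,0.0069,0],"roll":10},{"travel":[-0.0024,0.0137,0],"roll":20},{"travel":[-0.0054,0.02,0],"roll":30},{"travel":[-0.0094,0.0257,0],"roll":40},{"travel":[-0.0143,0.0306,0],"roll":50},{"travel":[-0.02,0.0346,0],"roll":60},{"travel":[-0.0263,0.0376,0],"roll":70},{"travel":[-0.0331,0.0394,0],"roll":80}]'; python3 -c "
from h import *
goto([.608,-.127,.092],46.8); s,t,R=tcp();print(s['contact_force']); d=t[:2]-[.6368,-.154]; print(np.degrees(np.arctan2(d[1],d[0])))
shot('top','t7.png',(270,100,430,220),5);shot('side','s7.png',(240,120,380,240),5)"
```

```text
clock: 19.5
tool_pos: [0.7502, -0.189, 0.097]
orientation: [0.0, 0.999, -0.034, -0.0]
contact_force: [0.2, 0.4, 0.3]
finger_gap: 0.001
clock 19.5 tcp [ 0.7502 -0.189   0.097 ] yang -93.9 q6 1.34 -> [[-0.1461, -0.0522, 0.005], np.float64(39.3)]
[0.23688737 0.43154438 0.28162865]
-17.152149189512283
```

View pics/t7.png

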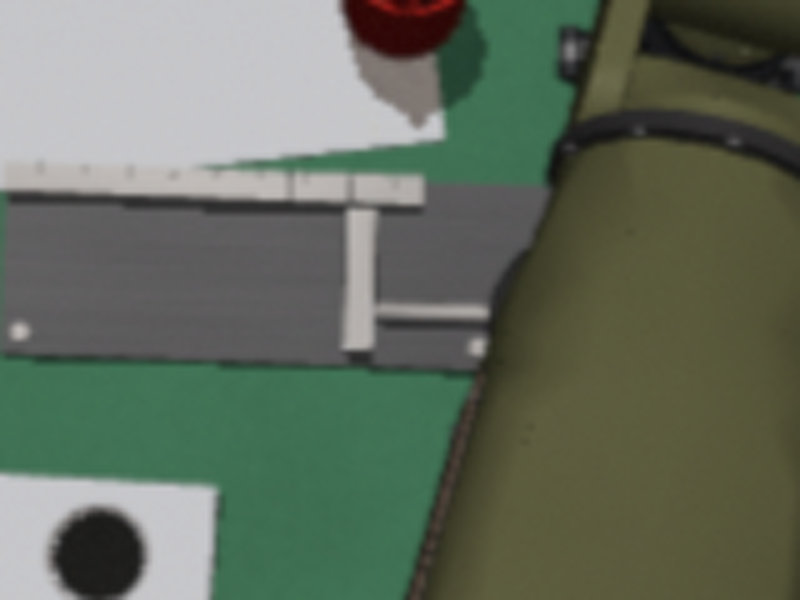

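View pics/s7.png

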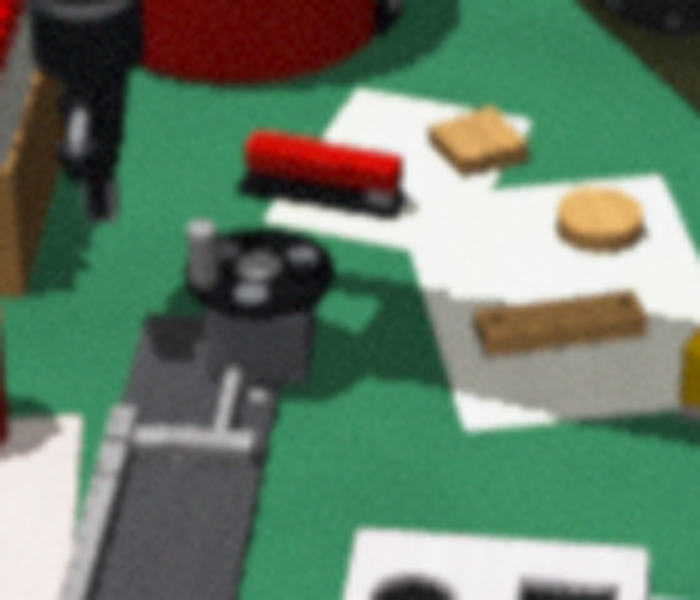

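```bash
python3 -m jog '[{"travel":[0,0,-0.04],"roll":0},{"travel":[0,0,-0.08],"roll":0},{"travel":[0,0,-0.08],"roll":-10},{"travel":[0,0,-0.08],"roll":-20},{"travel":[0,0,-0.08],"roll":-30}]' 50
python3 - <<'E'
from h import *
im=shot('side','s8.png',(260,140,330,210),9)
print([(round(q['score'],2),np.round(q['location'],4).tolist()) for q in bot.tip_of("wheel_handle",'side')[:2]])
f=lambda p,z: back('side',np.array([p])/5+[239.6,119.6],z)[0]*1000
h=f([202,230],.127); a=f([260,262],.095); print(h,a)
E
```

```text
clock: 20.23
tool_pos: [0.7501, -0.1884, 0.1771]
orientation: [0.0, 0.972, 0.234, 0.0]
contact_force: [0.5, 0.3, -1.0]
finger_gap: 0.496
[(0.96, [0.6743, -0.1368, 0.1062]), (0.59, [0.4801, 0.171, 0.0004])]
[ 673.52766183 -128.12222769  127.        ] [ 636.3887764  -138.90124443   95.        ]
```

View pics/s8.png

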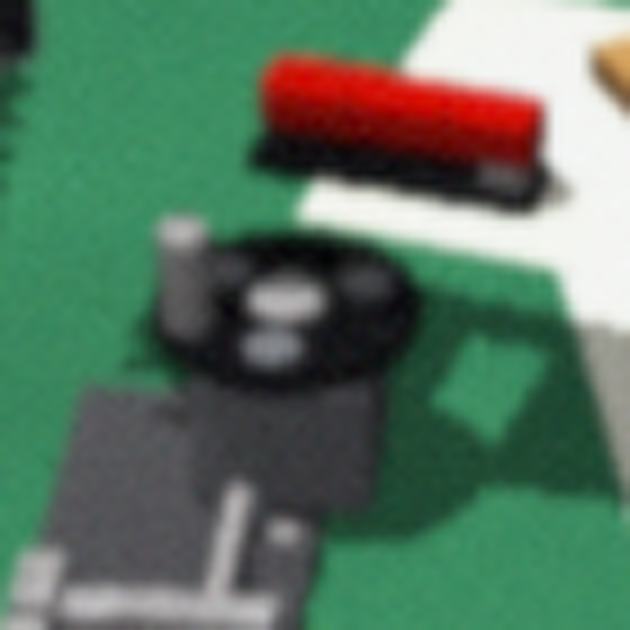

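```bash
python3 -c "
from h import *
goto([.6732,-.1373,.177],-65.4)"; python3 -m jog '[{"travel":[0,0,0],"roll":-10},{"travel":[0,0,0],"roll":-20},{"travel":[0,0,0],"roll":-30},{"travel":[0,0,0],"roll":-40},{"travel":[0,0,0],"roll":-50},{"travel":[0,0,0],"roll":-60},{"travel":[0,0,0],"roll":-70},{"travel":[0,0,0],"roll":-80}]';  python3 -m jog '[{"travel":[0,0,0],"roll":-10},{"travel":[0,0,0],"roll":-20},{"travel":[0,0,0],"roll":-30},{"travel":[0,0,0],"roll":-40},{"travel":[0,0,0],"roll":-50},{"travel":[0,0,0],"roll":-60},{"travel":[0,0,0],"roll":-70},{"travel":[0,0,0],"roll":-80}]';python3 -c "
from h import *
goto([.6732,-.1373,.15],114.6)"
```

```text
clock 20.32 tcp [ 0.7502 -0.1885  0.1771] yang -63.2 q6 0.81 -> [[-0.0456, -0.0804, 0.0001], np.float64(2.2)]
clock: 21.32
tool_pos: [0.7502, -0.1886, 0.177]
orientation: [-0.0, 0.597, 0.802, -0.0]
contact_force: [-0.3, 0.4, -0.5]
finger_gap: 0.5
clock: 22.32
tool_pos: [0.7502, -0.1886, 0.177]
orientation: [0.0, -0.058, 0.998, -0.0]
contact_force: [0.4, -0.5, 0.4]
finger_gap: 0.498
clock 22.32 tcp [ 0.7502 -0.1886  0.177 ] yang 96.7 q6 -1.98 -> [[0.0705, 0.0599, 0.027], np.float64(-17.9)]
```

```bash
python3 -m jog '[{"travel":[0.035,0.03,0],"roll":-9},{"travel":[0.0705,0.06,0],"roll":-17.9},{"travel":[0.0705,0.06,0],"roll":-17.9},{"travel":[0.0705,0.06,0.01],"roll":-17.9}]';python3 -c "
from h import *
goto([.6732,-.1373,.097],114.6); shot('side','s9.png',(250,130,330,210),8)"
```

```text
clock: 22.82
tool_pos: [0.6743, -0.1374, 0.1683]
orientation: [0.001, -0.21, 0.978, -0.001]
contact_force: [-0.1, -0.4, -0.6]
finger_gap: 0.498
clock 22.82 tcp [ 0.6743 -0.1374  0.1683] yang 114.2 q6 -2.25 -> [[0.0012, 0.0007, 0.0713], np.float64(-0.4)]
```

View pics/s9.png

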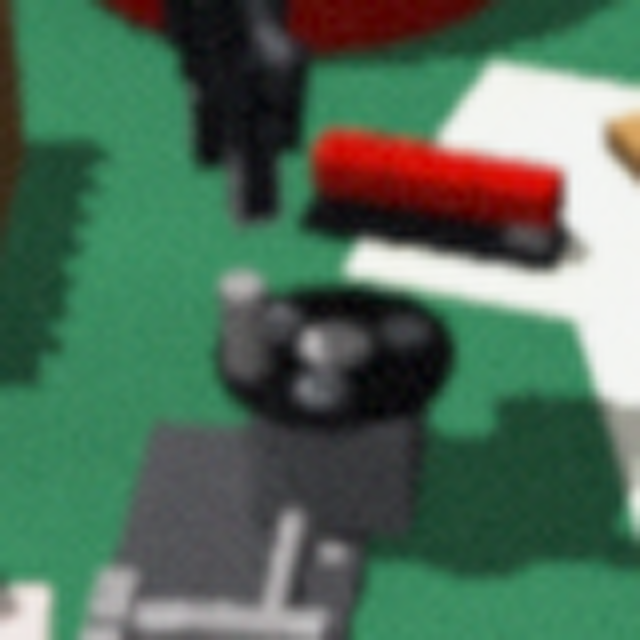

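```bash
python3 -m jog '[{"travel":[0.001,0.001,0.03],"roll":0},{"travel":[0.001,0.001,0.05],"roll":0},{"travel":[0.001,0.001,0.07],"roll":0},{"travel":[0.001,0.001,0.07],"roll":0}]';  python3 -m jog '[{"travel":[0,0,0],"roll":0},{"travel":[0,0,0],"roll":0},{"travel":[0,0,0],"roll":0},{"travel":[0,0,0],"roll":0},{"travel":[0,0,0],"roll":0},{"travel":[0,0,0],"roll":0}]' 0;python3 -c "
from h import *
goto([.6732,-.1373,.097],114.6); shot('side','s10.png',(250,130,330,210),8)"
```

```text
clock: 23.38
tool_pos: [0.6715, -0.1366, 0.095]
orientation: [-0.001, -0.211, 0.978, 0.001]
contact_force: [-0.3, -0.1, 0.2]
finger_gap: 0.503
clock: 24.12
tool_pos: [0.6726, -0.1368, 0.0982]
orientation: [0.001, -0.211, 0.978, -0.001]
contact_force: [2.0, -0.7, 5.1]
finger_gap: 0.214
clock 24.12 tcp [ 0.6726 -0.1368  0.0982] yang 114.4 q6 -2.25 -> [[-0.0003, -0.0007, 0.0012], np.float64(-0.2)]
```

View pics/s10.png

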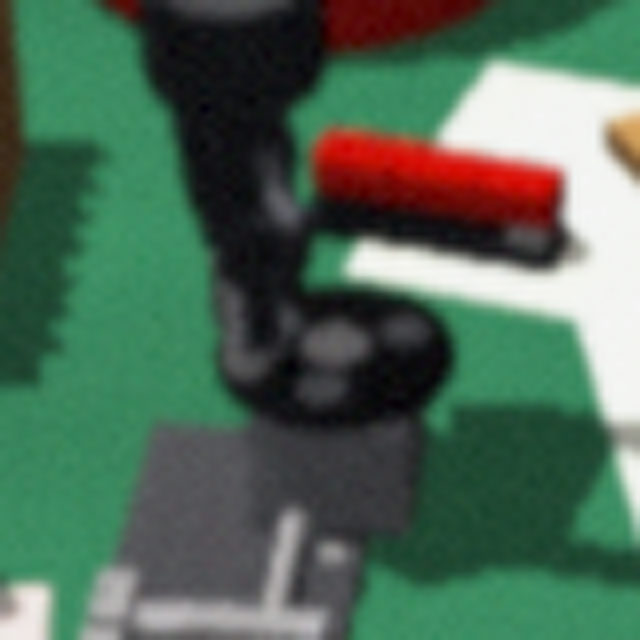

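```bash
python3 -m jog '[{"travel":[0.0006,-0.0069,0],"roll":10},{"travel":[0.0024,-0.0137,0],"roll":20},{"travel":[0.0054,-0.02,0],"roll":30},{"travel":[0.0094,-0.0257,0],"roll":40},{"travel":[0.0143,-0.0306,0],"roll":50},{"travel":[0.02,-0.0346,0],"roll":60},{"travel":[0.0263,-0.0376,0],"roll":70},{"travel":[0.0331,-0.0394,0],"roll":80}]'
```

```text
clock: 25.18
tool_pos: [0.6593, -0.1854, 0.0982]
orientation: [0.002, 0.469, 0.883, 0.001]
contact_force: [8.1, 7.5, 4.3]
finger_gap: 0.213
```

```bash
python3 -m jog '[{"travel":[0.0006,-0.0069,0],"roll":10},{"travel":[0.0024,-0.0137,0],"roll":20},{"travel":[0.0054,-0.02,0],"roll":30},{"travel":[0.0094,-0.0257,0],"roll":40},{"travel":[0.0143,-0.0306,0],"roll":50},{"travel":[0.02,-0.0346,0],"roll":60},{"travel":[0.0263,-0.0376,0],"roll":70},{"travel":[0.0331,-0.0394,0],"roll":80}]'; python3 -c "
from h import *
goto([.5968,-.1522,.098],2.4-90.0)"
```

```text
clock: 26.18
tool_pos: [0.6094, -0.18, 0.0982]
orientation: [0.001, 0.927, 0.375, 0.004]
contact_force: [25.7, 6.5, -4.5]
finger_gap: 0.215
clock 26.18 tcp [ 0.6094 -0.18    0.0982] yang -46.0 q6 0.46 -> [[0.0102, -0.0288, 0.0002], np.float64(41.6)]
```

```bash
python3 -m jog '[{"travel":[0.002,-0.0069,0],"roll":10},{"travel":[0.0044,-0.0137,0],"roll":20},{"travel":[0.0074,-0.02,0],"roll":30},{"travel":[0.0114,-0.0257,0],"roll":40},{"travel":[0.0152,-0.0297,0],"roll":48},{"travel":[0.0152,-0.0297,0],"roll":48}]'; python3 -c "
from h import *
goto([.5968,-.1522,.098],2.4-90.0)
shot('top','t11.png',(270,100,430,220),5);shot('side','s11.png',(240,120,380,240),5)"
```

```text
clock: 26.92
tool_pos: [0.599, -0.1502, 0.0983]
orientation: [0.001, 0.999, -0.033, 0.003]
contact_force: [15.9, -8.8, -1.1]
finger_gap: 0.214
clock 26.93 tcp [ 0.599  -0.1502  0.0983] yang -93.8 q6 1.33 -> [[-0.0021, 0.0022, 0.0003], np.float64(-6.2)]
```

View pics/t11.png

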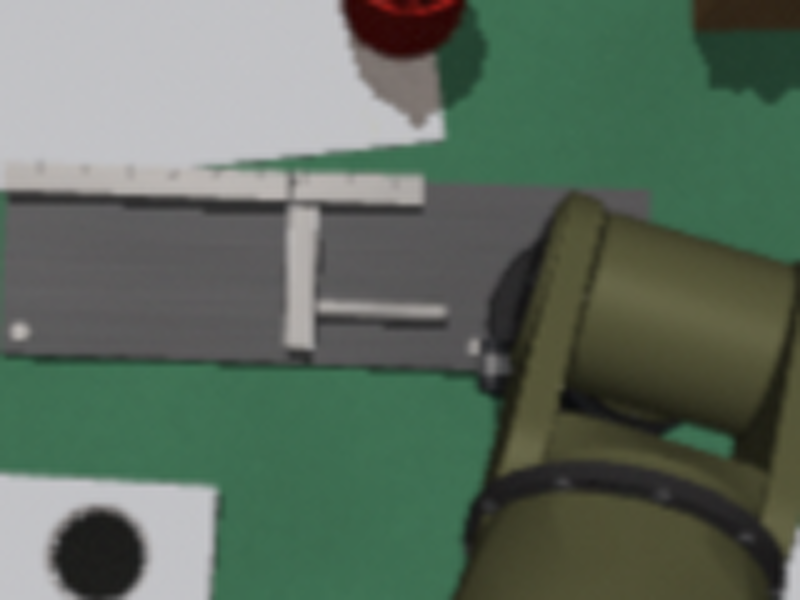

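View pics/s11.png

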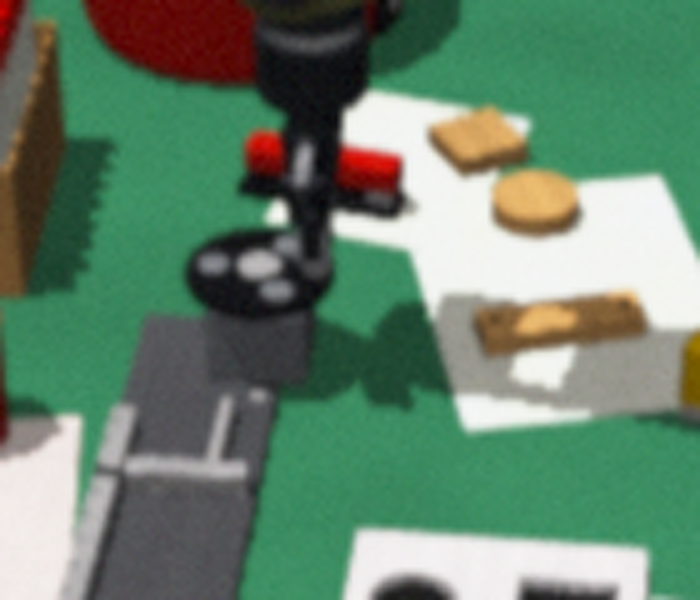

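```bash
python3 -c "
from h import *
shot('top','t12.png',(310,125,370,175),12)"
```

```text
(no output)
```

View pics/t12.png

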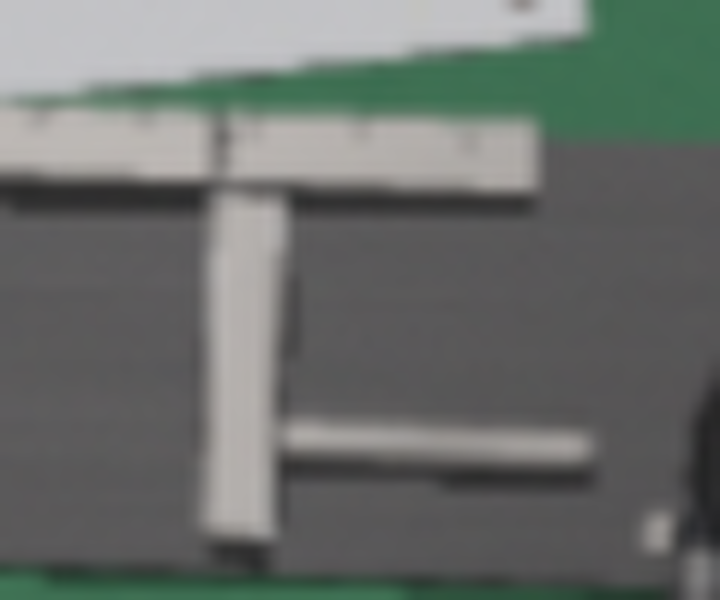

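```bash
python3 -m jog '[{"travel":[0,0,0],"roll":0},{"travel":[0,0,0],"roll":0},{"travel":[0,0,0],"roll":0},{"travel":[0,0,-0.03],"roll":0},{"travel":[0,0,-0.06],"roll":0},{"travel":[0,0,-0.1],"roll":0},{"travel":[0,-0.05,-0.1],"roll":0},{"travel":[0,-0.1,-0.1],"roll":0}]' 50; python3 -m jog '[{"travel":[0.03,-0.05,0],"roll":0},{"travel":[0.05,-0.1,0],"roll":0},{"travel":[0.06,-0.13,0],"roll":0}]' 65;python3 - <<'E'
from h import *
shot('top','t13.png',(270,100,530,300),3)
shot('top','w13.png',(350,135,420,195),9)
for l,z in [("large_round",.02),("square",.02),("strip",.02)]: print(l,mrect('top',l,z),[(round(q['score'],2),np.round(q['location'],4).tolist()) for q in bot.tip_of(l,'top')[:1]])
for l in("wheel_handle",'wheel_axis',"gauge_face","fence_face"): print(l,[(round(q['score'],2),np.round(q['location'],4).tolist()) for q in bot.tip_of(l,'top')[:1]])
goto([.43,-.2,.1],15)
E
```

```text
clock: 28.08
tool_pos: [0.6033, -0.0484, 0.1974]
orientation: [0.0, 0.999, -0.032, 0.0]
contact_force: [0.3, -0.3, -0.2]
finger_gap: 0.493
clock: 28.45
tool_pos: [0.672, 0.079, 0.1966]
orientation: [-0.0, 1.0, -0.031, -0.0]
contact_force: [-0.2, -0.6, 0.1]
finger_gap: 0.652
large_round (0.93, (444.7, -355.9), (68.8, 66.0), 88.0) [(0.66, [0.4445, -0.3562, -0.0004])]
square (0.78, (490.5, -444.8), (61.0, 63.0), 29.5) [(0.69, [0.488, -0.4452, -0.0002])]
strip (0.58, (427.0, -199.8), (120.3, 39.2), 15.3) [(0.95, [0.4264, -0.1985, 0.0023])]
wheel_handle [(0.87, [0.5993, -0.1489, 0.104])]
wheel_axis [(0.71, [0.4477, -0.3565, -0.0035])]
gauge_face [(0.6, [0.5311, 0.2296, 0.0069])]
fence_face [(0.95, [0.7221, 0.0452, 0.0051])]
clock 29.05 tcp [0.6715 0.076  0.1972] yang -93.7 q6 1.69 -> [[-0.2233, 0.291, 0.0971], np.float64(71.3)]
```

View pics/t13.png

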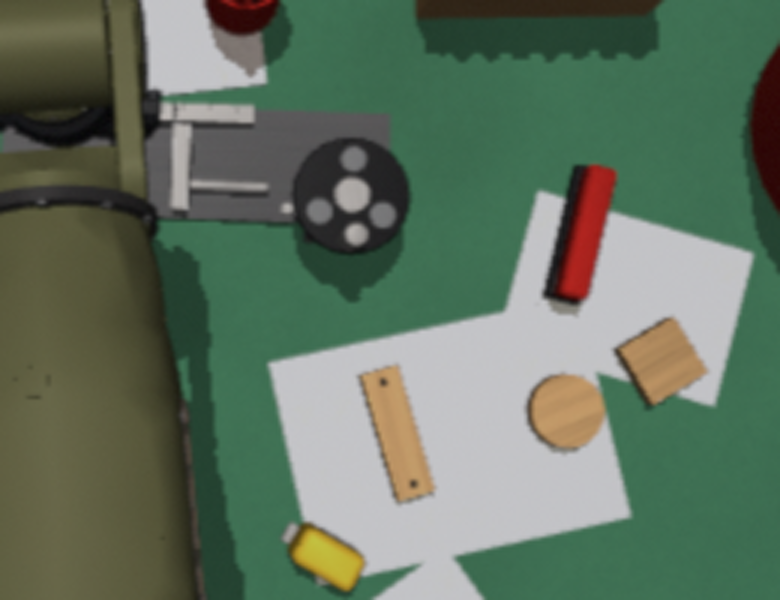

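View pics/w13.png

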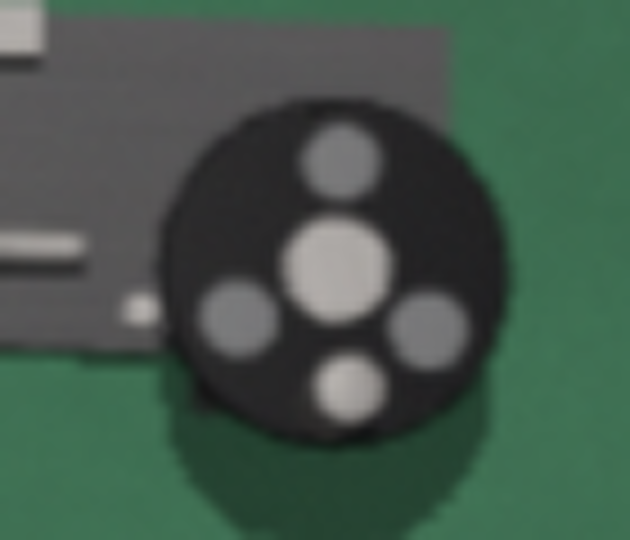

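Run:
```python
from h import *
f=lambda p,z: back('top',np.array([p])/9+[350-.44,135-.44],z)[0]*1000
h=f([349,389],.127);print(h); o=f([341,160],.084); l=f([239,318],.084);r=f([429,331],.084); c=(o+l+r)/3; print('axis from holes',c)
for a in ([636.8,-154],c[:2]):
  d=h[:2]-a[:2]; print(d,np.degrees(np.arctan2(d[1],d[0])))
d=c-o;d2=o-f([337,270],.084); print(np.degrees(np.arctan2(d[1],d[0])))
d=r-l; print(np.degrees(np.arctan2(d[1],d[0]))-90)
```

```text
[ 597.70119592 -150.78396941  127.        ]
axis from holes [ 638.17893371 -154.29521142   84.        ]
[-39.09880408   3.21603059] 175.29778208178826
[-40.47773779   3.511242  ] 175.04228694445877
176.2426329359785
-184.6292346594782
```

```bash
python3 -c "
from h import *
goto([.427,-.1995,.08],-74.7)";  python3 -m jog '[{"travel":[-0.03,0.04,0],"roll":-5},{"travel":[-0.06,0.08,0],"roll":-10},{"travel":[-0.09,0.12,0.02],"roll":-19},{"travel":[-0.12,0.16,0.04],"roll":-19},{"travel":[-0.15,0.2,0.06],"roll":-19},{"travel":[-0.18,0.24,0.08],"roll":-19},{"travel":[-0.22,0.27,0.1],"roll":-19},{"travel":[-0.226,0.291,0.117],"roll":-19}]'; python3 -c "
from h import *
goto([.427,-.1995,.006],-74.7)"
```

```text
clock 29.05 tcp [0.6715 0.076  0.1972] yang -93.7 q6 1.69 -> [[-0.2263, 0.2907, 0.1171], np.float64(-19.0)]
clock: 30.05
tool_pos: [0.4255, -0.2005, 0.0796]
orientation: [-0.0, 0.991, 0.133, -0.0]
contact_force: [0.5, 0.4, -0.2]
finger_gap: 0.648
clock 30.05 tcp [ 0.4255 -0.2005  0.0796] yang -74.7 q6 0.79 -> [[0.0017, -0.0005, 0.0736], np.float64(-0.0)]
```

```bash
python3 -m jog '[{"travel":[0.0015,0,0.03],"roll":0},{"travel":[0.0015,0,0.06],"roll":0},{"travel":[0.0015,0,0.073],"roll":0},{"travel":[0.0015,0,0.073],"roll":0}]'; python3 -m jog '[{"travel":[0,0,0],"roll":0},{"travel":[0,0,0],"roll":0},{"travel":[0,0,0],"roll":0},{"travel":[0,0,0],"roll":0},{"travel":[0,0,0],"roll":0}]' 0;python3 -m jog '[{"travel":[0,0,-0.02],"roll":0},{"travel":[0,0,-0.05],"roll":0},{"travel":[0,0,-0.1],"roll":0},{"travel":[0,0,-0.1],"roll":0}]'
python3 - <<'E'
from h import *
shot('side','s14.png',(240,120,400,240),5)
O=np.array([.6807,.0332]); a=np.radians(-2.4); ex=np.array([np.cos(a),np.sin(a)]); ey=np.array([-np.sin(a),np.cos(a)])
p=O-.004*ex+.041*ey; print(p)
goto([*p,.1],-2.4)
E
```

```text
clock: 30.55
tool_pos: [0.4288, -0.199, 0.0068]
orientation: [-0.0, 0.991, 0.134, -0.0]
contact_force: [0.6, -0.7, -0.9]
finger_gap: 0.65
clock: 31.18
tool_pos: [0.4296, -0.1994, 0.0083]
orientation: [0.001, 0.991, 0.134, 0.001]
contact_force: [-0.4, -0.0, 5.1]
finger_gap: 0.399
clock: 31.68
tool_pos: [0.4306, -0.2, 0.111]
orientation: [0.002, 0.991, 0.134, 0.003]
contact_force: [0.1, -0.2, -0.8]
finger_gap: 0.398
[0.67842041 0.07433154]
clock 31.73 tcp [ 0.4297 -0.1995  0.1089] yang -74.6 q6 0.79 -> [[0.3123, -0.1982, 0.0093], np.float64(-72.2)]
```

View pics/s14.png

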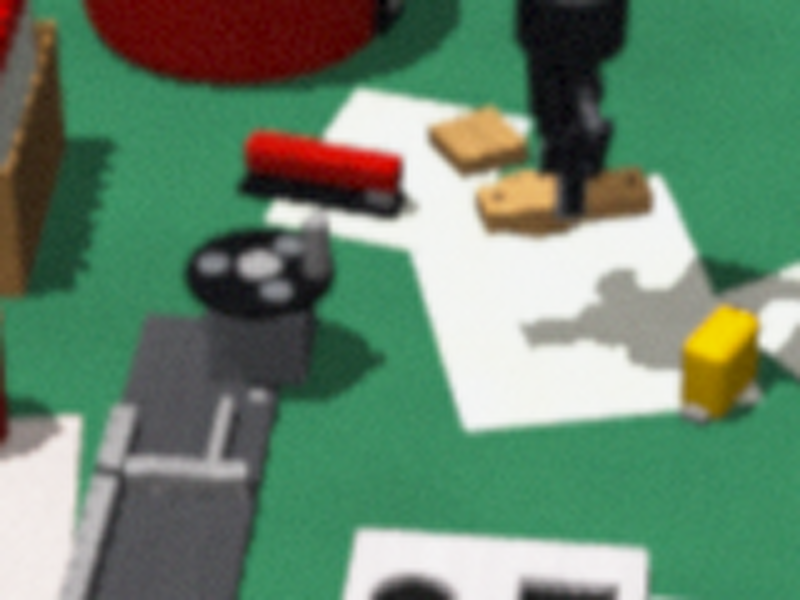

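```bash
python3 -m jog '[{"travel":[0.03,-0.02,-0.04],"roll":-9},{"travel":[0.08,-0.05,-0.05],"roll":-18},{"travel":[0.13,-0.08,-0.05],"roll":-27},{"travel":[0.18,-0.115,-0.05],"roll":-36},{"travel":[0.23,-0.146,-0.05],"roll":-45},{"travel":[0.28,-0.178,-0.04],"roll":-54},{"travel":[0.312,-0.198,-0.02],"roll":-63},{"travel":[0.312,-0.198,0.009],"roll":-72.2}]'
python3 - <<'E'
from h import *
shot('side','s15.png',(240,120,400,240),5)
goto([.6784,.0743,.06],-2.4)
E
```

```text
clock: 32.72
tool_pos: [0.678, 0.0768, 0.0958]
orientation: [-0.0, 0.719, 0.695, -0.0]
contact_force: [0.7, -0.9, -0.6]
finger_gap: 0.403
clock 32.77 tcp [0.6756 0.0756 0.0909] yang -1.6 q6 0.09 -> [[-0.0012, 0.0031, 0.0308], np.float64(0.8)]
```

View pics/s15.png

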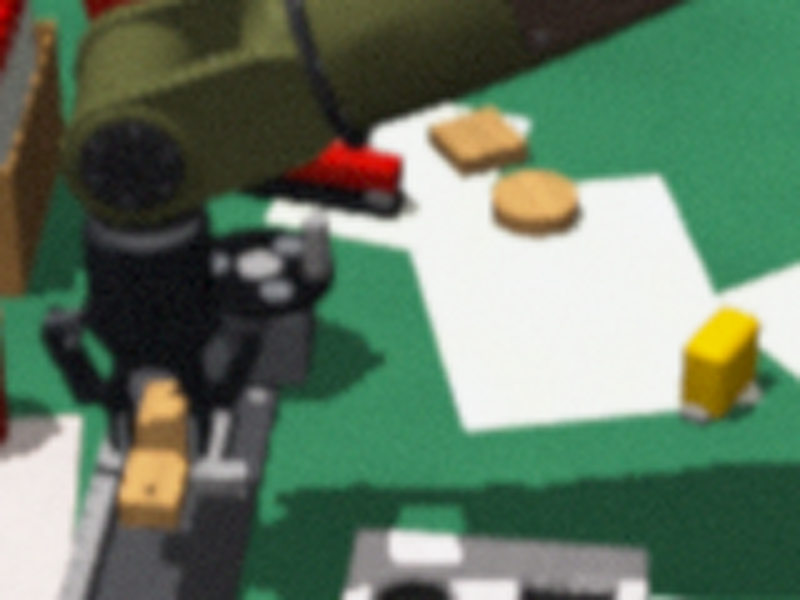

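```bash
python3 -m jog '[{"travel":[-0.001,0.003,0.03],"roll":0.8},{"travel":[-0.001,0.003,0.055],"roll":0.8},{"travel":[-0.001,0.003,0.072],"roll":0.8},{"travel":[-0.001,0.003,0.072],"roll":0.8}]'
python3 - <<'E'
from h import *
shot('side','s16.png',(240,160,320,240),8)
shot('top','t16.png',(260,120,400,190),5)
goto([.6784,.0743,.017],-2.4)
E
```

```text
clock: 33.28
tool_pos: [0.6796, 0.0731, 0.0248]
orientation: [-0.001, 0.727, 0.686, -0.001]
contact_force: [-0.5, -0.1, -0.4]
finger_gap: 0.404
clock 33.38 tcp [0.6807 0.0732 0.0269] yang -3.3 q6 0.11 -> [[0.0009, -0.0024, 0.0099], np.float64(-0.9)]
```

View pics/s16.png

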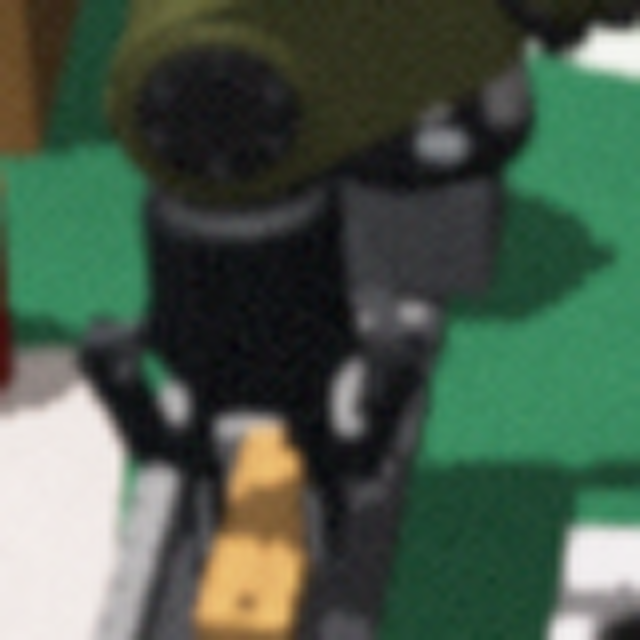

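View pics/t16.png

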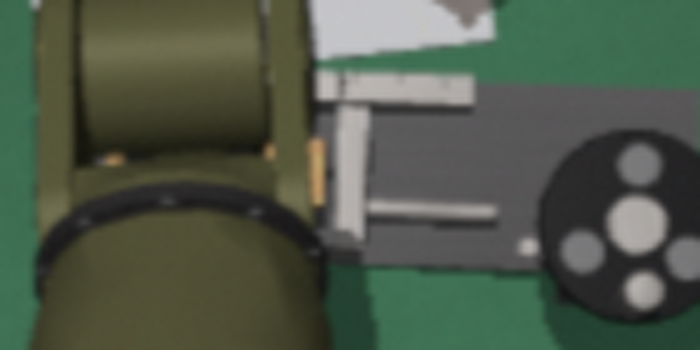

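```bash
python3 -m jog '[{"travel":[0,-0.001,0.005],"roll":-0.8},{"travel":[0,-0.001,0.0095],"roll":-0.8},{"travel":[0,-0.001,0.0095],"roll":-0.8},{"travel":[-0.004,-0.001,0.0095],"roll":-0.8},{"travel":[-0.004,-0.001,0.0095],"roll":-0.8}]'; python3 -c "
from h import *
goto([.6784,.0743,.017],-2.4);shot('top','t17.png',(310,130,350,170),12)"
```

```text
clock: 34.0
tool_pos: [0.6791, 0.069, 0.0165]
orientation: [0.0, 0.722, 0.692, -0.0]
contact_force: [-0.8, -0.5, -0.3]
finger_gap: 0.4
clock 34.0 tcp [0.6791 0.069  0.0165] yang -2.5 q6 0.09 -> [[0.0053, -0.0009, -0.0005], np.float64(-0.1)]
```

View pics/t17.png

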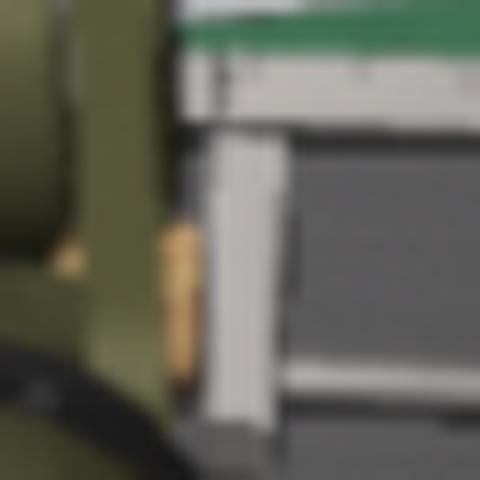

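```bash
for i in 1; do python3 -m jog '[{"travel":[-0.001,0,0],"roll":0},{"travel":[-0.001,0,0],"roll":0}]'; python3 -m jog '[{"travel":[-0.001,0,0],"roll":0},{"travel":[-0.001,0,0],"roll":0}]';  python3 -m jog '[{"travel":[-0.001,0,0],"roll":0},{"travel":[-0.001,0,0],"roll":0}]'; done | grep -v orient
```

```text
clock: 34.3
tool_pos: [0.6791, 0.0683, 0.0165]
contact_force: [-0.1, -1.1, -1.1]
finger_gap: 0.404
clock: 34.55
tool_pos: [0.679, 0.0673, 0.0165]
contact_force: [-0.7, 0.2, -0.7]
finger_gap: 0.4
clock: 34.8
tool_pos: [0.679, 0.0664, 0.0165]
contact_force: [0.0, -0.9, 0.2]
finger_gap: 0.399
```

```bash
python3 -m jog '[{"travel":[-0.001,0,0],"roll":0},{"travel":[-0.001,0,0],"roll":0}]' | grep cont; python3 -m jog '[{"travel":[-0.001,0,0],"roll":0},{"travel":[-0.001,0,0],"roll":0}]'|grep cont; python3 -c "
from h import *
shot('top','t18.png',(310,130,350,170),12)"
```

```text
contact_force: [0.8, 5.1, -1.5]
contact_force: [1.8, 11.4, -0.7]
```

View pics/t18.png

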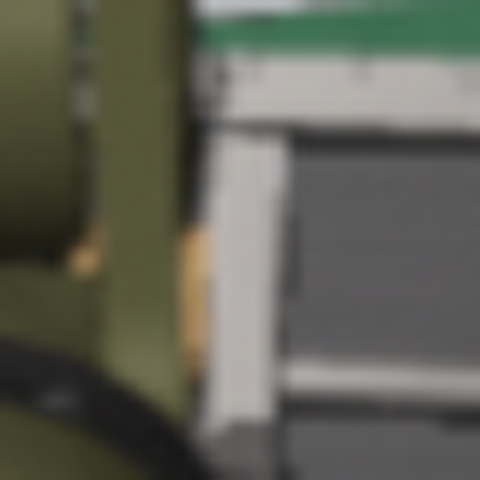

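```bash
python3 -m jog '[{"travel":[0.0005,0,0],"roll":0},{"travel":[0.0005,0,0],"roll":0},{"travel":[0.0005,0,0],"roll":0},{"travel":[0.0005,0,-0.04],"roll":0},{"travel":[0.0005,0,-0.08],"roll":0}]' 54;  python3 -m jog '[{"travel":[0,-0.05,0],"roll":0},{"travel":[0,-0.1,0],"roll":0},{"travel":[0,-0.13,0],"roll":0},{"travel":[0,-0.13,0],"roll":0}]' 0
python3 - <<'E'
from h import *
shot('top','t19.png',(270,120,410,190),5.7)
print(mrect('top','strip',.028), [(round(q['score'],2),np.round(q['location'],4).tolist()) for q in bot.tip_of('strip','top')[:1]])
goto([.64,.062,.1],-2.4)
E
```

```text
clock: 35.98
tool_pos: [0.6787, 0.0646, 0.0972]
orientation: [-0.0, 0.722, 0.692, -0.0]
contact_force: [0.7, 0.4, 0.4]
finger_gap: 0.537
clock: 36.48
tool_pos: [0.5479, 0.0704, 0.097]
orientation: [0.0, 0.722, 0.692, 0.0]
contact_force: [0.4, 0.1, 0.1]
finger_gap: -0.0
(0.76, (676.2, 64.3), (122.1, 39.3), 89.3) [(0.65, [0.6774, 0.0684, 0.0107])]
clock 36.62 tcp [0.5499 0.0703 0.0967] yang -2.5 q6 0.1 -> [[-0.0044, 0.0904, -0.0032], np.float64(-0.1)]
```

View pics/t19.png

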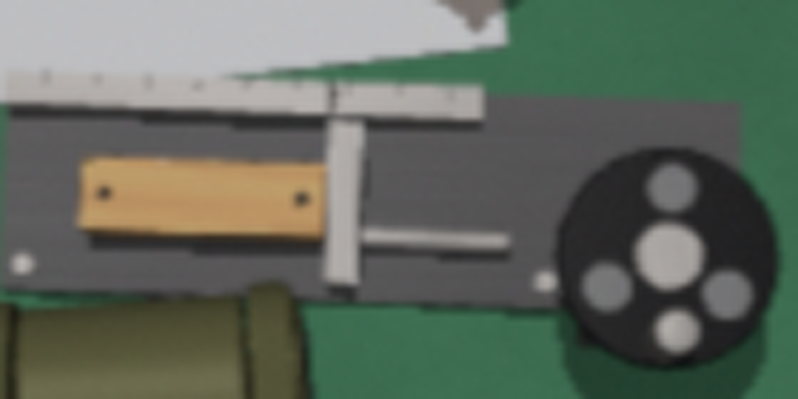

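```bash
python3 -m jog '[{"travel":[-0.004,0.04,0],"roll":0},{"travel":[-0.004,0.083,0],"roll":0},{"travel":[-0.004,0.083,0.03],"roll":0},{"travel":[-0.004,0.083,0.06],"roll":0},{"travel":[-0.004,0.083,0.082],"roll":0},{"travel":[-0.004,0.083,0.082],"roll":0}]'; python3 -m jog '[{"travel":[0,0.005,0],"roll":0},{"travel":[0,0.01,0],"roll":0},{"travel":[0,0.013,0],"roll":0},{"travel":[0,0.016,0],"roll":0},{"travel":[0,0.019,0],"roll":0},{"travel":[0,0.022,0],"roll":0},{"travel":[0,0.022,0],"roll":0}]'
python3 - <<'E'
from h import *
shot('side','s20.png',(240,160,320,240),8)
E
```

```text
clock: 37.38
tool_pos: [0.6313, 0.0628, 0.0128]
orientation: [-0.001, 0.722, 0.692, -0.001]
contact_force: [-0.0, -0.1, -0.6]
finger_gap: -0.0
clock: 38.25
tool_pos: [0.6539, 0.062, 0.0144]
orientation: [0.0, 0.722, 0.692, 0.0]
contact_force: [-0.0, -0.3, -0.3]
finger_gap: 0.001
```

View pics/s20.png

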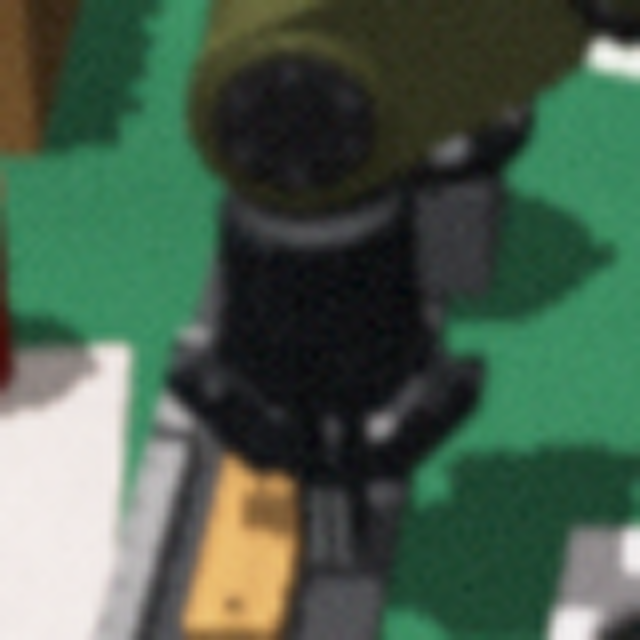

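```bash
python3 -m jog '[{"travel":[0,0.003,0],"roll":0},{"travel":[0,0.006,0],"roll":0},{"travel":[0,0.009,0],"roll":0},{"travel":[0,0.012,0],"roll":0},{"travel":[0,0.015,0],"roll":0},{"travel":[0,0.018,0],"roll":0},{"travel":[0,0.018,0],"roll":0}]'
python3 - <<'E'
from h import *
shot('side','s21.png',(240,160,320,240),8)
E
```

```text
clock: 39.17
tool_pos: [0.6719, 0.0612, 0.0145]
orientation: [0.0, 0.722, 0.692, 0.0]
contact_force: [0.4, 0.4, -0.5]
finger_gap: -0.002
```

View pics/s21.png

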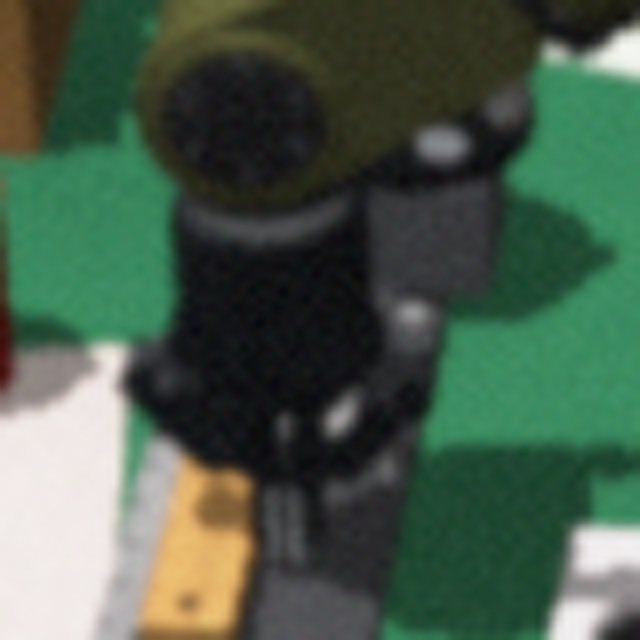

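```bash
python3 -m jog '[{"travel":[0,0.002,0],"roll":0},{"travel":[0,0.003,0],"roll":0},{"travel":[0,0.003,0],"roll":0}]'|grep cont; python3 -m jog '[{"travel":[0,0.001,0],"roll":0},{"travel":[0,0.001,0],"roll":0}]'|grep cont;python3 -m jog '[{"travel":[0,0.001,0],"roll":0},{"travel":[0,0.001,0],"roll":0}]'|grep cont
```

```text
contact_force: [-10.7, 0.1, 5.7]
contact_force: [-17.8, -0.4, 9.6]
contact_force: [-27.1, -0.2, 14.5]
```

```bash
python3 -m jog '[{"travel":[0,-0.02,0],"roll":0},{"travel":[0,-0.04,0],"roll":0},{"travel":[0,-0.05,-0.04],"roll":0},{"travel":[0,-0.07,-0.08],"roll":0},{"travel":[0,-0.12,-0.08],"roll":0},{"travel":[0,-0.15,-0.08],"roll":0},{"travel":[0,-0.15,-0.08],"roll":0}]'|grep tool
python3 - <<'E'
from h import *
shot('top','t22.png',(275,125,415,185),5.7)
shot('side','s22.png',(240,160,320,240),8)
print(mrect('top','strip',.028), [(round(q['score'],2),np.round(q['location'],4).tolist()) for q in bot.tip_of('strip','top')[:1]])
E
```

```text
tool_pos: [0.5259, 0.0675, 0.095]
(0.7, (667.3, -26.8), (379.9, 131.2), 85.9) [(0.55, [0.7061, 0.0671, 0.0096])]
```

View pics/t22.png

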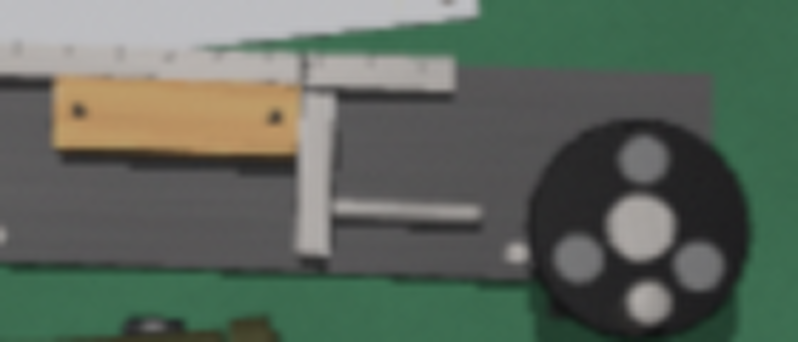

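View pics/s22.png

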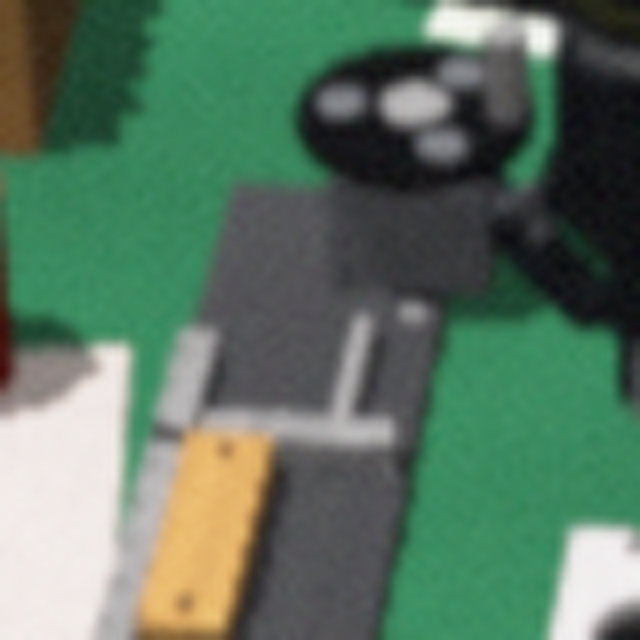

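Run:
```python
from h import *
O=np.array([.6807,.0332]); a=np.radians(-2.4); ex=np.array([np.cos(a),np.sin(a)]); ey=np.array([-np.sin(a),np.cos(a)])
p=O+.018*ex+.115*ey; print(p)
goto([*p,.016],-2.4)
```

```text
[0.70349991 0.14734536]
clock 41.17 tcp [0.5277 0.0673 0.0945] yang -2.5 q6 0.1 -> [[0.0875, 0.1721, 0.0786], np.float64(-0.1)]
```

```bash
python3 -m jog '[{"travel":[0.03,0.05,0],"roll":0},{"travel":[0.06,0.1,0],"roll":0},{"travel":[0.0875,0.15,0],"roll":0},{"travel":[0.0875,0.172,0],"roll":0},{"travel":[0.0875,0.172,0.03],"roll":0},{"travel":[0.0875,0.172,0.06],"roll":0},{"travel":[0.0875,0.172,0.0785],"roll":0},{"travel":[0.0875,0.172,0.0785],"roll":0}]' |grep -v ori; python3 -m jog '[{"travel":[-0.003,0,0],"roll":0},{"travel":[-0.006,0,0],"roll":0},{"travel":[-0.009,0,0],"roll":0},{"travel":[-0.009,0,0],"roll":0}]'|grep -v ori;  python3 -m jog '[{"travel":[-0.001,0,0],"roll":0},{"travel":[-0.002,0,0],"roll":0},{"travel":[-0.002,0,0],"roll":0}]' |grep -v ori; python3 -m jog '[{"travel":[-0.001,0,0],"roll":0},{"travel":[-0.001,0,0],"roll":0}]' |grep -v ori
```

```text
clock: 42.18
tool_pos: [0.702, 0.1473, 0.0144]
contact_force: [-0.8, 0.1, -0.0]
finger_gap: -0.002
clock: 42.68
tool_pos: [0.7022, 0.1382, 0.0164]
contact_force: [0.2, 0.3, 0.5]
finger_gap: -0.001
clock: 43.05
tool_pos: [0.702, 0.1364, 0.0159]
contact_force: [-1.0, -0.1, -0.5]
finger_gap: 0.002
clock: 43.3
tool_pos: [0.7019, 0.1354, 0.0159]
contact_force: [-1.0, 0.6, 0.3]
finger_gap: 0.002
```

```bash
for i in 1; do python3 -m jog '[{"travel":[-0.001,0,0],"roll":0},{"travel":[-0.001,0,0],"roll":0}]'; python3 -m jog '[{"travel":[-0.001,0,0],"roll":0},{"travel":[-0.001,0,0],"roll":0}]'; python3 -m jog '[{"travel":[-0.001,0,0],"roll":0},{"travel":[-0.001,0,0],"roll":0}]'; done |grep -E "tool|cont"
```

```text
tool_pos: [0.7019, 0.1344, 0.016]
contact_force: [0.2, 0.1, -0.2]
tool_pos: [0.7018, 0.1342, 0.016]
contact_force: [0.1, 5.5, -0.8]
tool_pos: [0.7018, 0.1341, 0.0162]
contact_force: [0.7, 10.5, -0.7]
```

```bash
python3 -m jog '[{"travel":[0.015,0,0],"roll":0},{"travel":[0.015,0,-0.03],"roll":0},{"travel":[0.015,0,-0.09],"roll":0},{"travel":[0.015,0,-0.15],"roll":0},{"travel":[0.015,-0.05,-0.15],"roll":0}]' 95 |grep tool
python3 - <<'E'
from h import *
shot('top','t23.png',(270,100,530,300),3)
for l,z in [("large_round",.02),("square",.02)]: 
  print(l,mrect('top',l,z),[(round(q['score'],2),np.round(q['location'],4).tolist()) for q in bot.tip_of(l,'top')[:1]])
  k=bot.cut_out(l,'top')[0]['mask']; print(back('top',np.argwhere(k)[:,::-1],.02).mean(0))
goto([.4445,-.356,.1],0)
E
```

```text
tool_pos: [0.6561, 0.1501, 0.1726]
large_round (0.89, (445.9, -355.9), (69.2, 63.0), 89.3) [(0.58, [0.446, -0.3567, 0.0001])]
[ 0.4456297  -0.35639854  0.02      ]
square (0.75, (489.9, -444.4), (62.4, 65.8), 28.9) [(0.57, [0.4865, -0.4459, 0.0015])]
[ 0.49022332 -0.44448309  0.02      ]
clock 45.02 tcp [0.6534 0.1497 0.166 ] yang -2.5 q6 0.21 -> [[-0.5142, -0.187, 0.0659], np.float64(-2.5)]
```

View pics/t23.png

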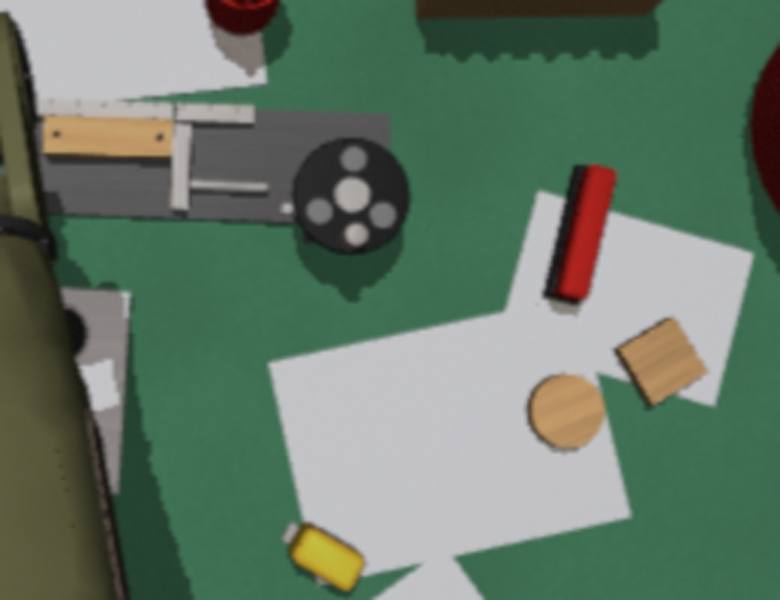

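```bash
python3 - <<'E'
from h import *
f=lambda p,z: back('top',np.array([p])/3+[270-.33,100-.33],z)[0]*1000
print(f([566.5,412],.02)); print(f([661,361],.02))
E
python3 -m jog '[{"travel":[-0.058,-0.021,0],"roll":8},{"travel":[-0.116,-0.042,0],"roll":16},{"travel":[-0.174,-0.063,0],"roll":24},{"travel":[-0.232,-0.084,0],"roll":32},{"travel":[-0.29,-0.105,0],"roll":40},{"travel":[-0.348,-0.126,0],"roll":48},{"travel":[-0.406,-0.147,0],"roll":56},{"travel":[-0.464,-0.168,0],"roll":60.5}]' |grep tool
python3 - <<'E'
from h import *
goto([.445,-.356,.06],-63)
im=shot('top','t24.png',(200,180,330,270),6); np.save('nest.npy',im)
E
```

```text
[ 444.43920507 -355.85043579   20.        ]
[ 490.08683545 -444.55894852   20.        ]
tool_pos: [0.4645, -0.3092, 0.1661]
clock 46.02 tcp [ 0.4645 -0.3092  0.1661] yang -63.2 q6 0.45 -> [[-0.0385, 0.0329, 0.1061], np.float64(-0.2)]
```

View pics/t24.png

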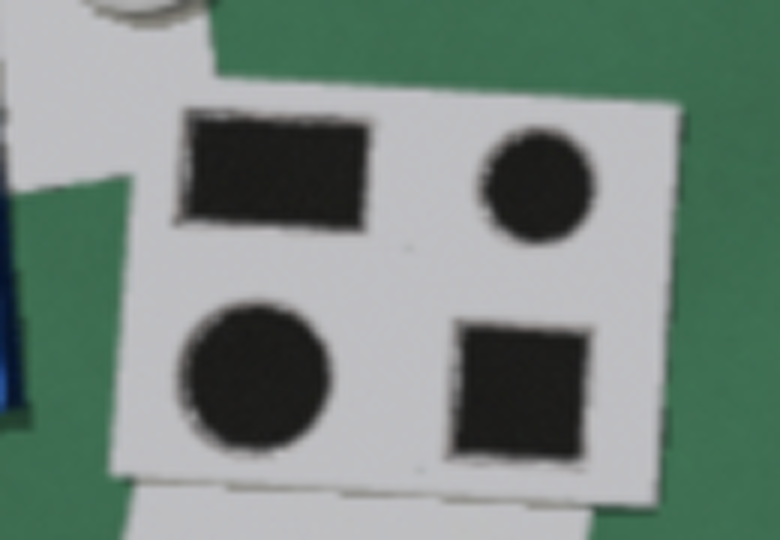

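Run:
```python
from h import *
im=np.load('nest.npy'); g=cv2.cvtColor(im,cv2.COLOR_RGB2GRAY)[180:270,200:330]; G=cv2.resize(g,None,fx=8,fy=8,interpolation=cv2.INTER_CUBIC)
for th in (60,110,140):
  cs,_=cv2.findContours((G<th).astype(np.uint8),cv2.RETR_LIST,cv2.CHAIN_APPROX_NONE)
  print(th)
  for k in cs:
    if 2500<cv2.contourArea(k)<40000:
        p=k[:,0]; x0,y0=p.mean(0)
        if not(20*8<x0<112*8 and 15*8<y0<80*8):continue
        w=back('top',(p+.5)/8-.5+[200,180],.016)[:,:2].astype(np.float32)*1000
        (c,s,a)=cv2.minAreaRect(w); M=cv2.moments(w.reshape(-1,1,2)); print(np.round(c,1),np.round(s,1),round(a,1),'mom',round(M['m10']/M['m00'],1),round(M['m01']/M['m00'],1))
```

```text
60
[428.3 118.4] [56.4 56.5] 85.9 mom 428.1 118.2
[436.2 239.2] [63.  63.1] 44.7 mom 436.6 239.3
[522.2 109.4] [47.5 46.3] 25.3 mom 522.4 109.6
[530.9 231. ] [80.1 46.5] 86.0 mom 530.8 230.5
110
[428.2 118.8] [61.4 61.1] 86.1 mom 428.1 118.6
[436.7 240.2] [68.5 68.1] 35.4 mom 436.7 240.2
[522.4 109.9] [51.7 52.1] 44.6 mom 522.7 109.9
[531.5 231.6] [85.7 52. ] 86.0 mom 531.1 231.3
140
[428.1 119. ] [64.1 64.2] 86.4 mom 428.2 119.0
[436.3 240.5] [72.1 69.9] 89.3 mom 436.6 240.6
[522.7 110.1] [54.7 55. ] 47.9 mom 522.9 110.1
[531.4 232.1] [89.  54.8] 86.3 mom 531.4 232.0
```

```bash
python3 -c "
from h import *
goto([.4445,-.356,.03],-63)"; python3 -m jog '[{"travel":[-0.038,0.033,0],"roll":0},{"travel":[-0.038,0.033,0.04],"roll":0},{"travel":[-0.038,0.033,0.09],"roll":0},{"travel":[-0.038,0.033,0.136],"roll":0},{"travel":[-0.038,0.033,0.136],"roll":0}]' 100|grep tool; python3 -c "
from h import *
shot('side','s25.png',(300,130,400,210),7); goto([.4445,-.356,.004],-63)"
```

```text
clock 46.08 tcp [ 0.4618 -0.3149  0.166 ] yang -63.6 q6 0.45 -> [[-0.0336, 0.0289, 0.1361], np.float64(-0.6)]
tool_pos: [0.4451, -0.3528, 0.0271]
clock 46.75 tcp [ 0.4462 -0.3537  0.0297] yang -63.0 q6 0.36 -> [[-0.0025, 0.0013, 0.0257], np.float64(0.0)]
```

View pics/s25.png

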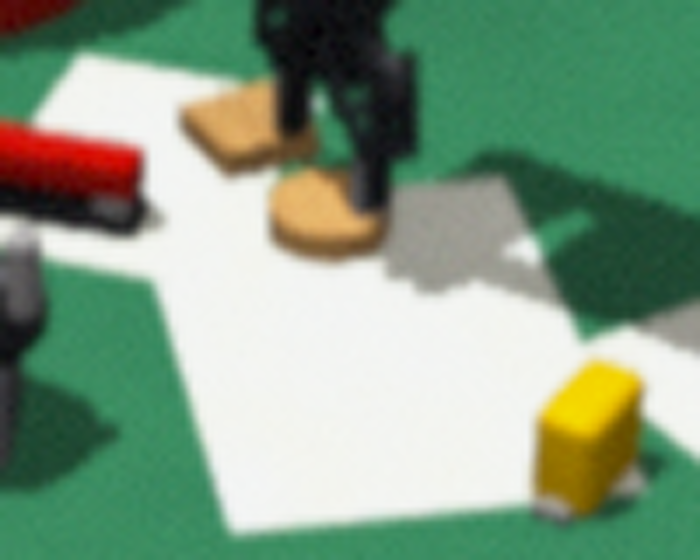

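```bash
python3 -m jog '[{"travel":[-0.0025,0.001,0.012],"roll":0},{"travel":[-0.0025,0.001,0.025],"roll":0},{"travel":[-0.0025,0.001,0.025],"roll":0}]' |grep -E "tool|cont|gap"; python3 -m jog '[{"travel":[0,0,0],"roll":0},{"travel":[0,0,0],"roll":0},{"travel":[0,0,0],"roll":0},{"travel":[0,0,0],"roll":0}]' 0|grep -E "tool|cont|gap"; python3 -c "
from h import *
shot('side','s26.png',(300,130,400,210),7); goto([.4445,-.356,.004],-63)"
```

```text
tool_pos: [0.444, -0.3553, 0.0044]
contact_force: [0.1, 0.2, -0.2]
finger_gap: 0.998
tool_pos: [0.4446, -0.3558, 0.0062]
contact_force: [-3.0, 4.0, 8.9]
finger_gap: 0.757
clock 47.67 tcp [ 0.4446 -0.3558  0.0063] yang -62.9 q6 0.36 -> [[-0.0002, 0.0001, 0.0023], np.float64(0.1)]
```

View pics/s26.png

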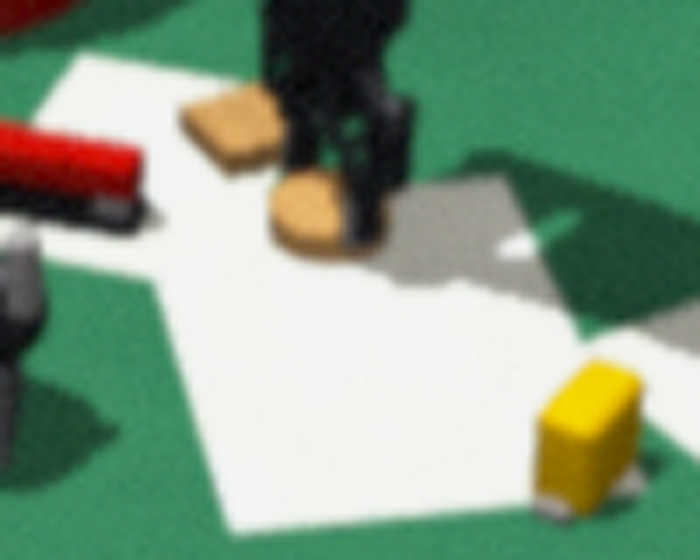

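```bash
python3 -m jog '[{"travel":[0,0,0],"roll":0},{"travel":[0,0,0],"roll":0},{"travel":[0,0,-0.03],"roll":0},{"travel":[0,0,-0.03],"roll":-10},{"travel":[0,0,-0.03],"roll":-20},{"travel":[0,0,-0.03],"roll":-30},{"travel":[0,0,-0.03],"roll":-40},{"travel":[0,0,-0.03],"roll":-50}]' 100|grep tool; python3 -m jog '[{"travel":[0,0,0],"roll":-10},{"travel":[0,0,0],"roll":-20},{"travel":[0,0,0],"roll":-30},{"travel":[0,0,0],"roll":-40},{"travel":[0,0,0.016],"roll":-40},{"travel":[0,0,0.031],"roll":-40},{"travel":[0,0,0.031],"roll":-40}]'|grep -E "tool|cont"; python3 -m jog '[{"travel":[0,0,0],"roll":0},{"travel":[0,0,0],"roll":0},{"travel":[0,0,0],"roll":0},{"travel":[0,0,0],"roll":0}]' 0;  python3 -m jog '[{"travel":[0,0,-0.03],"roll":0},{"travel":[0,0,-0.06],"roll":0},{"travel":[0,0,-0.1],"roll":0},{"travel":[0,0,-0.1],"roll":0}]'; python3 -c "
from h import *
shot('side','s27.png',(300,100,420,200),6);  goto([.4364,.2405,.12],27)"
```

```text
tool_pos: [0.4442, -0.3555, 0.0349]
tool_pos: [0.4435, -0.3548, 0.002]
contact_force: [0.2, 0.1, 0.3]
clock: 50.05
tool_pos: [0.4446, -0.3559, 0.0049]
orientation: [0.001, 0.522, 0.853, -0.0]
contact_force: [-0.7, 1.5, 5.6]
finger_gap: 0.766
clock: 50.55
tool_pos: [0.4454, -0.3565, 0.1073]
orientation: [0.003, 0.522, 0.853, -0.001]
contact_force: [1.0, 0.6, -1.1]
finger_gap: 0.762
clock 50.6 tcp [ 0.4447 -0.3559  0.1052] yang 27.0 q6 -1.21 -> [[0.5349, 0.2637, -0.0159], np.float64(0.0)]
```

View pics/s27.png

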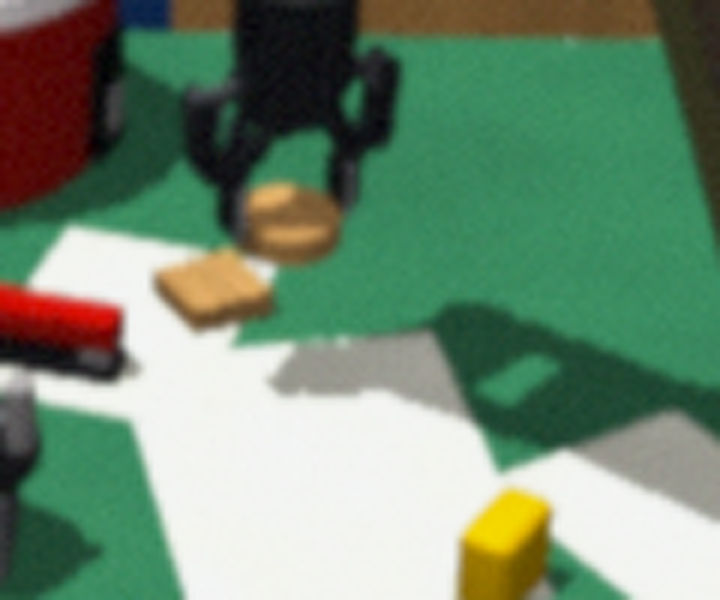

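```bash
python3 -m jog '[{"travel":[0.053,0.026,-0.015],"roll":0},{"travel":[0.106,0.052,-0.015],"roll":0},{"travel":[0.159,0.078,-0.015],"roll":0},{"travel":[0.212,0.104,-0.015],"roll":0},{"travel":[0.265,0.13,-0.015],"roll":0},{"travel":[0.318,0.157,-0.015],"roll":0},{"travel":[0.371,0.183,-0.015],"roll":0},{"travel":[0.424,0.209,-0.015],"roll":0}]'; python3 -c "
from h import *
goto([.4364,.2405,.05],27)"
```

```text
clock: 51.6
tool_pos: [0.4368, 0.119, 0.1182]
orientation: [-0.0, 0.522, 0.853, -0.0]
contact_force: [1.0, -0.2, -1.2]
finger_gap: 0.767
clock 51.6 tcp [0.4368 0.119  0.1182] yang 27.0 q6 -0.29 -> [[0.1084, 0.0549, 0.0682], np.float64(0.0)]
```

```bash
python3 -m jog '[{"travel":[0.05,0.025,0],"roll":0},{"travel":[0.1,0.05,0],"roll":0},{"travel":[0.108,0.055,0.03],"roll":0},{"travel":[0.108,0.055,0.068],"roll":0},{"travel":[0.108,0.055,0.078],"roll":0},{"travel":[0.108,0.055,0.078],"roll":0}]' |grep -E "tool|cont|gap"; python3 -c "
from h import *
goto([.4364,.2405,.025],27);shot('side','s28.png',(290,200,390,300),6);shot('top','t28.png',(200,180,330,270),6)"
```

```text
tool_pos: [0.4373, 0.2381, 0.0408]
contact_force: [0.6, -1.2, -0.1]
finger_gap: 0.762
clock 52.35 tcp [0.4373 0.2381 0.0408] yang 27.0 q6 -0.05 -> [[0.0026, 0.0003, 0.0158], np.float64(0.0)]
```

View pics/s28.png

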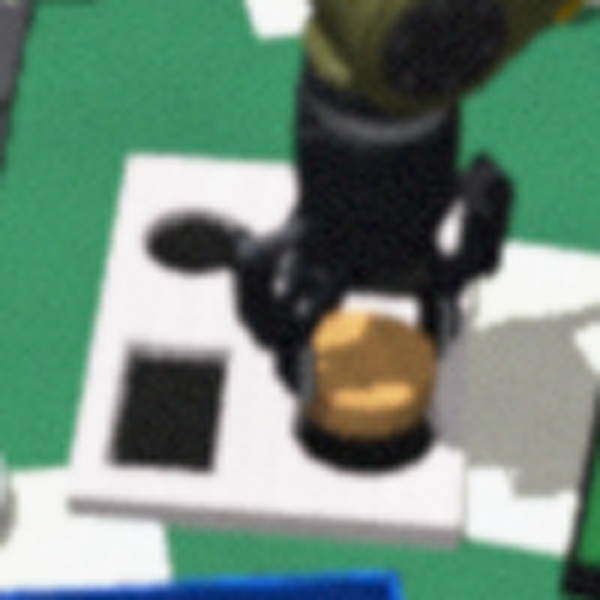

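View pics/t28.png

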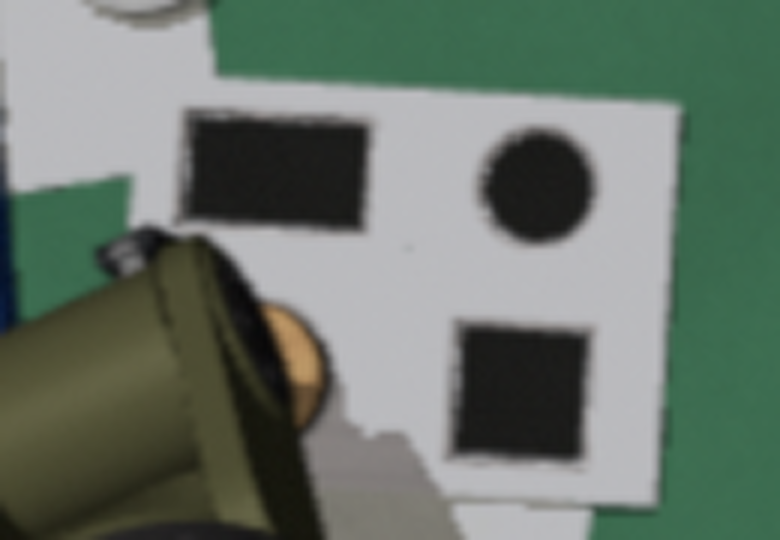

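```bash
python3 -m jog '[{"travel":[0.0026,0,0.008],"roll":0},{"travel":[0.0026,0,0.0158],"roll":0},{"travel":[0.0026,0,0.0158],"roll":0}]' |grep -E "tool|cont|gap"; python3 -m jog '[{"travel":[0,0,0.004],"roll":0},{"travel":[0,0,0.006],"roll":0},{"travel":[0,0,0.006],"roll":0}]' |grep -E "tool|cont|gap"; python3 -m jog '[{"travel":[0,0,0.002],"roll":0},{"travel":[0,0,0.002],"roll":0}]' |grep -E "tool|cont|gap"
```

```text
tool_pos: [0.4359, 0.2405, 0.0246]
contact_force: [0.2, -0.6, 0.5]
finger_gap: 0.761
tool_pos: [0.4362, 0.2406, 0.0191]
contact_force: [0.1, -0.6, -1.0]
finger_gap: 0.762
tool_pos: [0.4362, 0.2407, 0.0171]
contact_force: [0.0, 0.5, -0.7]
finger_gap: 0.761
```

```bash
python3 -m jog '[{"travel":[0,0,0.002],"roll":0},{"travel":[0,0,0.002],"roll":0}]' |grep -E "tool|cont|gap"; python3 -m jog '[{"travel":[0,0,0.001],"roll":0},{"travel":[0,0,0.001],"roll":0}]' |grep -E "tool|cont|gap"
```

```text
tool_pos: [0.4362, 0.2406, 0.015]
contact_force: [-0.5, -0.0, -0.3]
finger_gap: 0.764
tool_pos: [0.4362, 0.2406, 0.0141]
contact_force: [-0.1, -0.4, -0.2]
finger_gap: 0.762
```

Release, lift and look, moving towards the square.

```bash
python3 -m jog '[{"travel":[0,0,0],"roll":0},{"travel":[0,0,0],"roll":0},{"travel":[0,0,0],"roll":0},{"travel":[0,0,-0.03],"roll":0},{"travel":[0,0,-0.08],"roll":0},{"travel":[0,0,-0.12],"roll":0},{"travel":[-0.03,-0.03,-0.12],"roll":0},{"travel":[-0.08,-0.05,-0.12],"roll":0}]' 98|grep tool; python3 -m jog '[{"travel":[-0.05,-0.025,0],"roll":0},{"travel":[-0.1,-0.05,0],"roll":0},{"travel":[-0.15,-0.075,0],"roll":0},{"travel":[-0.2,-0.1,0],"roll":0},{"travel":[-0.25,-0.125,0],"roll":0},{"travel":[-0.3,-0.15,0],"roll":0}]'|grep tool
python3 - <<'E'
from h import *
im=shot('top','t29.png',(200,180,330,270),6)
print(mrect('top','large_round',.028))
for l,z in [("square",.02)]: print(l,mrect('top',l,z),[(round(q['score'],2),np.round(q['location'],4).tolist()) for q in bot.tip_of(l,'top')[:1]])
o=im[200:250,460:530]; cv2.imwrite('pics/q29.png',cv2.resize(o,None,fx=10,fy=10,interpolation=cv2.INTER_CUBIC)[:,:,::-1])
E
```

```text
tool_pos: [0.4274, 0.1462, 0.1346]
tool_pos: [0.4307, -0.1906, 0.1344]
(0.6, (434.8, 236.0), (66.0, 66.8), 44.9)
square (0.77, (491.5, -443.9), (61.8, 66.8), 32.3) [(0.74, [0.6795, 0.0072, 0.007])]
```

View pics/t29.png

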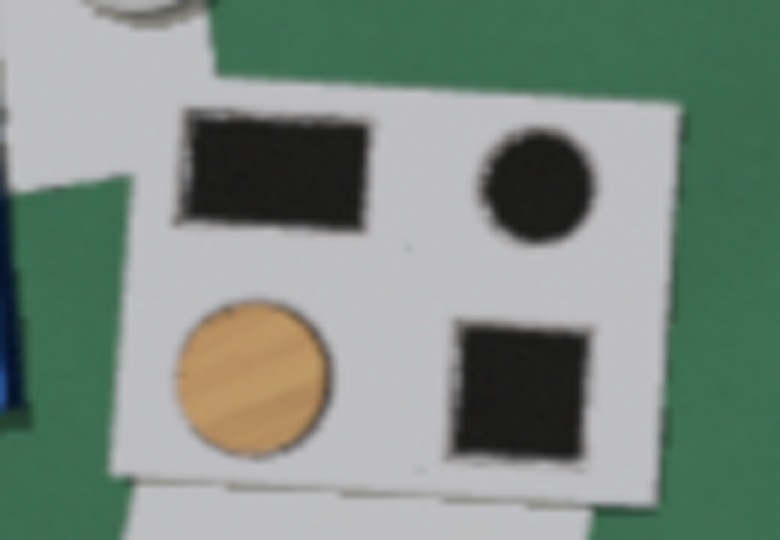

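View pics/q29.png

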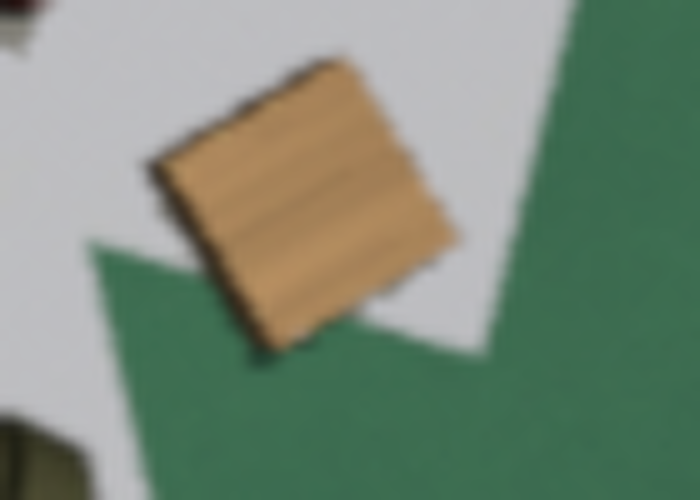

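Run:
```python
from h import *
w=back('top',np.array([[162,165],[342,58],[460,240],[282,350]])/10+[460-.45,200-.45],.02)[:,:2]*1000
print(np.round(w,1),w.mean(0)); 
for i in range(4): d=w[(i+1)%4]-w[i]; print(np.linalg.norm(d),np.degrees(np.arctan2(d[1],d[0])))
goto([w.mean(0)[0]/1000,w.mean(0)[1]/1000,.035],30)
goto([w.mean(0)[0]/1000,w.mean(0)[1]/1000,.035],-60)
```

```text
[[ 501.5 -405.7]
 [ 530.5 -456.7]
 [ 479.8 -487. ]
 [ 450.2 -436.6]] [ 490.47834629 -446.49751147]
58.70165777073793 -60.40174242579168
59.030749079954 -149.07686518340563
58.46546505609848 120.43271580117228
59.88800325288065 31.136139745513944
clock 55.9 tcp [ 0.4306 -0.1892  0.134 ] yang 26.9 q6 -0.96 -> [[-0.2565, -0.0632, 0.0988], np.float64(-3.1)]
clock 55.9 tcp [ 0.4306 -0.1892  0.134 ] yang 26.9 q6 -0.96 -> [[-0.2565, -0.0632, 0.0988], np.float64(86.9)]
```

```bash
python3 -m jog '[{"travel":[-0.05,-0.012,0],"roll":-3},{"travel":[-0.1,-0.024,0],"roll":-3},{"travel":[-0.15,-0.036,0],"roll":-3},{"travel":[-0.2,-0.05,0],"roll":-3},{"travel":[-0.256,-0.0625,0],"roll":-3},{"travel":[-0.256,-0.0625,0.04],"roll":-3},{"travel":[-0.256,-0.0625,0.098],"roll":-3},{"travel":[-0.256,-0.0625,0.098],"roll":-3}]' 98|grep tool;python3 -c "
from h import *
goto([.4904,-.446,.003],30.3); shot('side','s30.png',(280,120,380,200),7)"
```

```text
tool_pos: [0.4907, -0.4421, 0.0321]
clock 56.9 tcp [ 0.4907 -0.4421  0.0321] yang 30.1 q6 -1.31 -> [[-0.0034, -0.0022, 0.0291], np.float64(-0.2)]
```

View pics/s30.png

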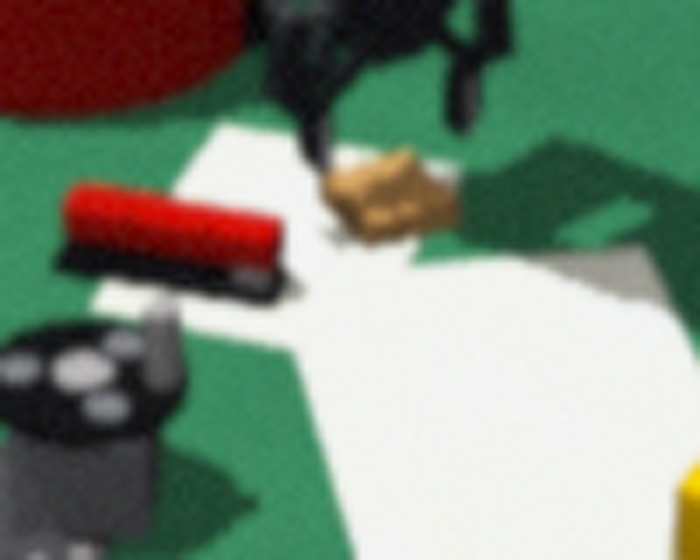

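```bash
python3 -m jog '[{"travel":[-0.0034,-0.002,0.015],"roll":0},{"travel":[-0.0034,-0.002,0.028],"roll":0},{"travel":[-0.0034,-0.002,0.028],"roll":0}]' |grep -E "tool|cont|gap"; python3 -m jog '[{"travel":[0,0,0],"roll":0},{"travel":[0,0,0],"roll":0},{"travel":[0,0,0],"roll":0},{"travel":[0,0,0],"roll":0}]' 0|grep -E "tool|cont|gap"; python3 -m jog '[{"travel":[0,0,0],"roll":0},{"travel":[0,0,0],"roll":0},{"travel":[0,0,-0.03],"roll":0},{"travel":[0,0,-0.03],"roll":10},{"travel":[0,0,-0.03],"roll":20},{"travel":[0,0,-0.03],"roll":30},{"travel":[0,0,-0.03],"roll":40},{"travel":[0,0,-0.03],"roll":50}]' 100|grep tool; python3 -m jog '[{"travel":[0,0,0],"roll":10},{"travel":[0,0,0],"roll":20},{"travel":[0,0,0],"roll":30},{"travel":[0,0,0],"roll":40},{"travel":[0,0,0.016],"roll":40},{"travel":[0,0,0.029],"roll":40},{"travel":[0,0,0.029],"roll":40}]'|grep -E "tool|cont";python3 -m jog '[{"travel":[0,0,0],"roll":0},{"travel":[0,0,0],"roll":0},{"travel":[0,0,0],"roll":0},{"travel":[0,0,0],"roll":0},{"travel":[0,0,0],"roll":0}]' 0
```

```text
tool_pos: [0.4914, -0.4488, 0.0075]
contact_force: [-0.0, -0.5, -0.2]
finger_gap: 0.983
tool_pos: [0.4921, -0.4495, 0.0094]
contact_force: [-0.7, 0.6, 6.0]
finger_gap: 0.678
tool_pos: [0.4916, -0.449, 0.038]
tool_pos: [0.491, -0.4484, 0.0071]
contact_force: [0.3, 0.2, 0.5]
clock: 60.32
tool_pos: [0.4921, -0.4495, 0.0103]
orientation: [0.001, 0.966, 0.259, 0.0]
contact_force: [-0.8, 0.2, 6.1]
finger_gap: 0.678
```

```bash
python3 -m jog '[{"travel":[0,0,0],"roll":0},{"travel":[0,0,0],"roll":0},{"travel":[0,0,0.005],"roll":0},{"travel":[0,0,0.005],"roll":0}]' 98|grep -E "tool|cont"; python3 -m jog '[{"travel":[0,0,0],"roll":0},{"travel":[0,0,0],"roll":0},{"travel":[0,0,0],"roll":0},{"travel":[0,0,0],"roll":0}]' 0|grep -E "tool|cont|gap";python3 -m jog '[{"travel":[0,0,-0.03],"roll":0},{"travel":[0,0,-0.06],"roll":0},{"travel":[0,0,-0.1],"roll":0},{"travel":[0,0,-0.1],"roll":0}]'; python3 -c "
from h import *
shot('side','s31.png',(270,80,390,180),6);  goto([.4281,.119,.12],-93.7)"
```

```text
tool_pos: [0.4914, -0.4488, 0.0034]
contact_force: [-0.2, 0.0, 0.3]
tool_pos: [0.4919, -0.4493, 0.0046]
contact_force: [-0.0, 0.9, 5.5]
finger_gap: 0.684
clock: 61.82
tool_pos: [0.4925, -0.4499, 0.1073]
orientation: [0.002, 0.966, 0.259, 0.001]
contact_force: [-0.1, -0.8, -1.1]
finger_gap: 0.679
clock 61.88 tcp [ 0.4919 -0.4493  0.105 ] yang -59.9 q6 0.25 -> [[0.2294, -0.5238, -0.0158], np.float64(33.8)]
```

View pics/s31.png

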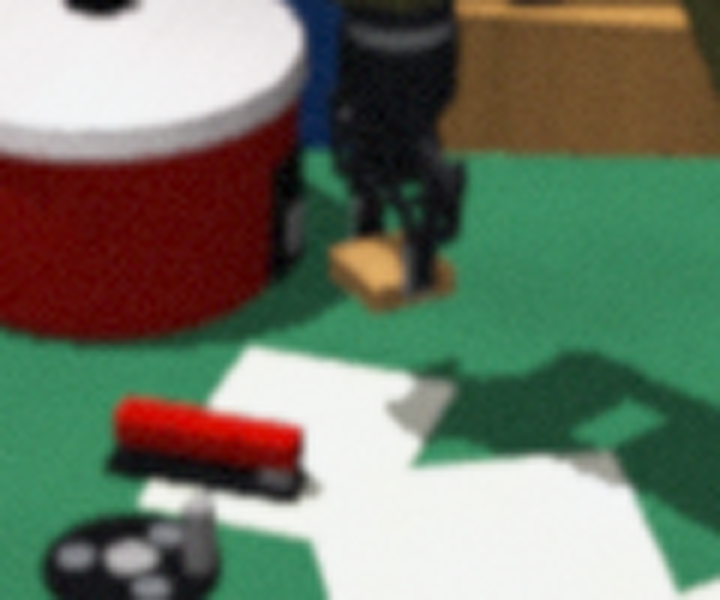

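```bash
python3 -m jog '[{"travel":[0.024,-0.055,-0.015],"roll":5},{"travel":[0.048,-0.11,-0.015],"roll":10},{"travel":[0.072,-0.165,-0.015],"roll":15},{"travel":[0.096,-0.22,-0.015],"roll":20},{"travel":[0.12,-0.275,-0.015],"roll":25},{"travel":[0.144,-0.33,-0.015],"roll":30},{"travel":[0.168,-0.385,-0.015],"roll":33.8},{"travel":[0.192,-0.44,-0.015],"roll":33.8}]'; python3 -c "
from h import *
goto([.4281,.119,.04],-93.7)"
```

```text
clock: 62.88
tool_pos: [0.4363, 0.0297, 0.1181]
orientation: [0.0, 0.999, -0.033, -0.001]
contact_force: [2.1, 0.3, -0.7]
finger_gap: 0.682
clock 62.88 tcp [0.4363 0.0297 0.1181] yang -93.8 q6 1.62 -> [[-0.014, -0.0886, 0.0782], np.float64(-0.1)]
```

```bash
python3 -m jog '[{"travel":[-0.008,-0.045,0],"roll":0},{"travel":[-0.014,-0.0885,0],"roll":0},{"travel":[-0.014,-0.0885,0.04],"roll":0},{"travel":[-0.014,-0.0885,0.078],"roll":0},{"travel":[-0.014,-0.0885,0.078],"roll":0},{"travel":[-0.014,-0.0885,0.078],"roll":0}]' |grep -E "tool|cont|gap"; python3 -c "
from h import *
goto([.4281,.119,.024],-93.7);shot('side','s32.png',(290,200,390,300),6)"
```

```text
tool_pos: [0.4296, 0.1171, 0.0419]
contact_force: [-0.4, 0.5, -0.1]
finger_gap: 0.682
clock 63.62 tcp [0.4296 0.1171 0.0419] yang -93.8 q6 1.82 -> [[-0.0016, -0.0018, 0.0179], np.float64(-0.1)]
```

View pics/s32.png

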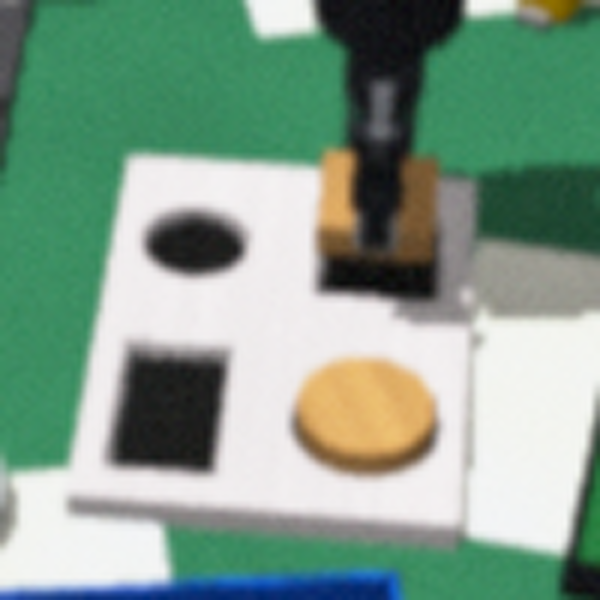

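```bash
python3 -m jog '[{"travel":[-0.0016,-0.0018,0.008],"roll":0},{"travel":[-0.0016,-0.0018,0.018],"roll":0},{"travel":[-0.0016,-0.0018,0.018],"roll":0}]' |grep -E "tool|cont|gap"; python3 -m jog '[{"travel":[0,0,0.003],"roll":0},{"travel":[0,0,0.004],"roll":0},{"travel":[0,0,0.004],"roll":0}]' |grep -E "tool|cont|gap"; python3 -m jog '[{"travel":[0,0,0.002],"roll":0},{"travel":[0,0,0.002],"roll":0}]' |grep -E "tool|cont|gap";python3 -m jog '[{"travel":[0,0,0.002],"roll":0},{"travel":[0,0,0.002],"roll":0}]' |grep -E "tool|cont|gap"
```

```text
tool_pos: [0.4274, 0.119, 0.0225]
contact_force: [-0.0, -0.7, 0.4]
finger_gap: 0.683
tool_pos: [0.4278, 0.119, 0.0192]
contact_force: [0.7, 0.8, -1.1]
finger_gap: 0.682
tool_pos: [0.4278, 0.1191, 0.0171]
contact_force: [-0.2, 0.1, -0.3]
finger_gap: 0.683
tool_pos: [0.4278, 0.119, 0.015]
contact_force: [0.2, -0.4, -0.2]
finger_gap: 0.682
```

```bash
python3 -m jog '[{"travel":[0,0,0],"roll":0},{"travel":[0,0,0],"roll":0},{"travel":[0,0,0],"roll":0},{"travel":[0,0,-0.03],"roll":0},{"travel":[0,0,-0.08],"roll":0},{"travel":[0,0,-0.12],"roll":0},{"travel":[0,0.06,-0.12],"roll":0},{"travel":[0,0.12,-0.12],"roll":0}]' 98|grep tool; python3 -m jog '[{"travel":[0,0.06,0],"roll":0},{"travel":[0,0.12,0],"roll":0},{"travel":[0,0.18,0],"roll":0},{"travel":[0,0.24,0],"roll":0},{"travel":[0,0.24,0],"roll":0},{"travel":[0,0.24,0],"roll":0}]'|grep tool
python3 - <<'E'
from h import *
im=shot('top','t33.png'); np.save('fin.npy',im)
for n,c in dict(a=(200,180,330,270),b=(275,125,415,185),c=(140,150,240,270)).items():
    o=im[c[1]:c[3],c[0]:c[2]]; cv2.imwrite(f'pics/f_{n}.png',cv2.resize(o,None,fx=5.7 if n!='c' else 4.5,fy=5.7 if n!='c' else 4.5,interpolation=cv2.INTER_CUBIC)[:,:,::-1])
shot('side','s33.png',(230,140,400,350),2.8)
E
```

```text
tool_pos: [0.4199, -0.0017, 0.1357]
tool_pos: [0.4041, -0.2399, 0.135]
```

View pics/t33.png

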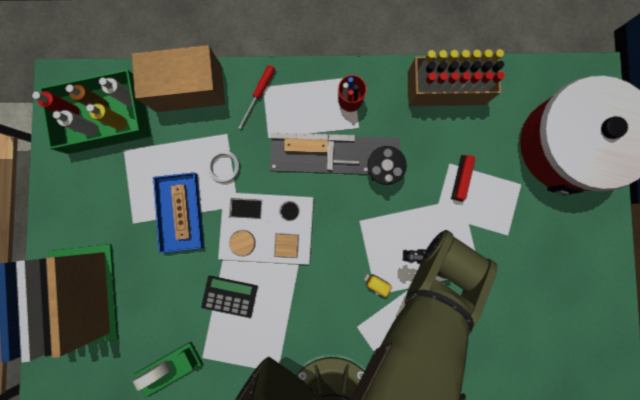

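View pics/f_a.png

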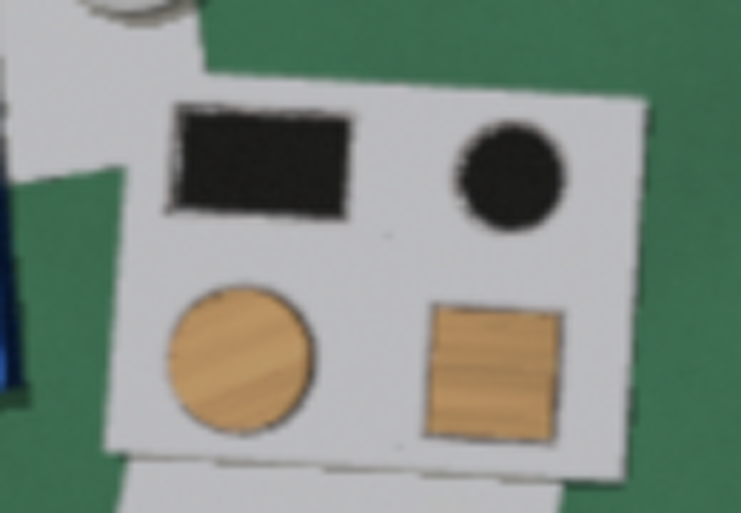

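View pics/f_b.png

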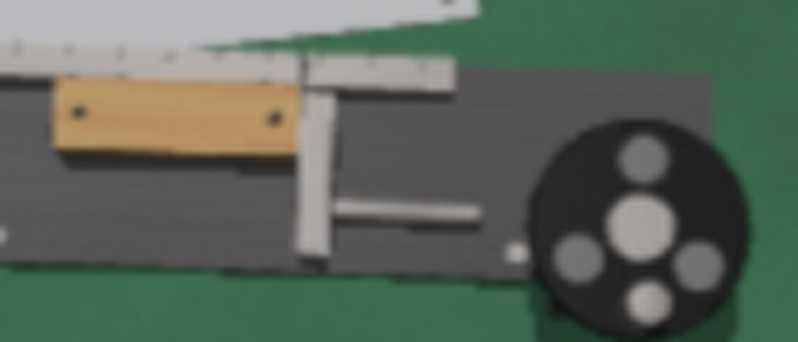

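View pics/s33.png

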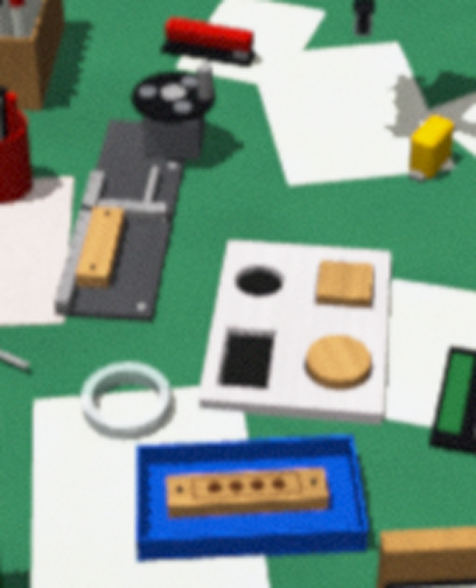

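Run:
```python
from h import *
im=np.load('fin.npy')
f=lambda p,z: np.round(back('top',(np.array([p])+.5)/5.7-.5+[200,180],z)[0]*1000,1)
print('disc',f([240.5,359.5],.028),f([240.5,359.5],.036),'sq',f([494,374],.028))
for (c,r,sh) in ((( .4364,.2405),.034,'d'),((.428,.119),.03,'s')):
  for z,col in ((.028,(255,0,0)),):
    a=np.linspace(0,2*np.pi,60); q=np.radians(-3.7)
    P=np.c_[c[0]+r*np.cos(a),c[1]+r*np.sin(a),0*a+z] if sh=='d' else np.array([[c[0]+r*(u*np.cos(q)-v*np.sin(q)),c[1]+r*(u*np.sin(q)+v*np.cos(q)),z] for u,v in((1,1),(1,-1),(-1,-1),(-1,1))])
    p=proj('top',P); print(sh,p.min(0),p.max(0), 'in crop',((p-[200,180]+.5)*5.7).min(0).round(),((p-[200,180]+.5)*5.7).max(0).round())
# jig: strip
g=lambda p,z: np.round(back('top',(np.array([p])+.5)/5.7-.5+[275,125],z)[0]*1000,1)
print([g(p,.028).tolist() for p in ([55,79],[300,85],[298,156],[55,150])])
for l,z in [("large_round",.028),("square",.028),("finished_strip",.024)]: print(l,mrect('top',l,z),[(round(q['score'],2),np.round(q['location'],4).tolist()) for q in bot.tip_of(l,'top')[:1]])
for l in ("large_round","square","strip","gauge_face","fence_face"): print(l,[(round(q['score'],2),np.round(q['location'],4).tolist()) for q in bot.tip_of(l,'side')[:1]])
for l in ("strip","gauge_face","fence_face","wheel_handle","tape_roll","stapler"): print(l,[(round(q['score'],2),np.round(q['location'],4).tolist()) for q in bot.tip_of(l,'top')[:1]])
print(bot.observe()['clock'])
```

```text
disc [436.3 238.6  28. ] [436.6 237.   36. ] sq [428.  117.3  28. ]
d [228.63401742 230.14127842] [253.55270673 255.19901568] in crop [166. 289.] [308. 431.]
s [273.96399434 233.59579928] [297.26266329 256.87081025] in crop [424. 308.] [557. 441.]
[[723.5, 121.8, 28.0], [719.1, 2.2, 28.0], [684.0, 3.5, 28.0], [688.4, 121.9, 28.0]]
large_round (0.72, (435.5, 236.7), (65.3, 68.2), 0.1) []
square (0.59, (428.6, 116.7), (62.7, 59.6), 89.3) [(0.64, [0.6077, -0.3722, -0.0021])]
finished_strip (0.65, (522.8, 408.7), (152.9, 45.3), 6.9) [(0.79, [0.5223, 0.4151, 0.0054])]
large_round [(0.63, [0.4382, 0.2405, 0.0047])]
square [(0.85, [0.4262, 0.119, 0.0078])]
strip [(0.53, [0.7091, 0.0636, 0.0042])]
gauge_face [(0.46, [0.6777, 0.0009, 0.0089])]
fence_face [(0.65, [0.7237, 0.0446, 0.0093])]
strip [(0.79, [0.6996, 0.066, 0.0097])]
gauge_face [(0.8, [0.6799, 0.0048, 0.0127])]
fence_face [(0.77, [0.7207, 0.0421, 0.0092])]
wheel_handle [(0.56, [0.4345, 0.2421, 0.0099])]
tape_roll [(0.96, [0.6473, 0.2967, -0.0009])]
stapler [(0.6, [0.6092, -0.3737, -0.004])]
67.625
```

```bash
python3 -c "
from h import *
shot('side','s34.png',(295,220,380,300),9)"
```

```text
(no output)
```

View pics/s34.png

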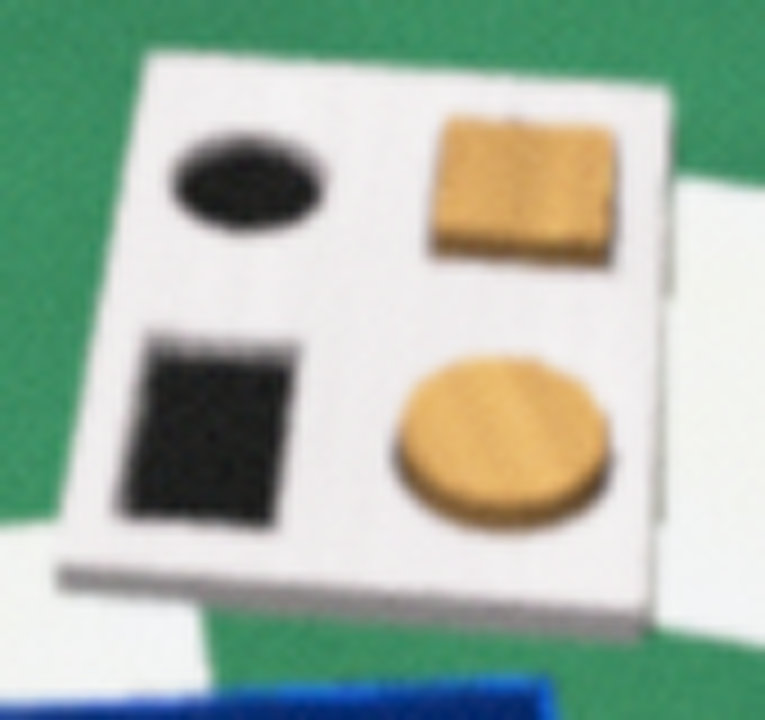

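```bash
python3 -c "
from station import bot
print(bot.finish_job())"
```

```text
the job is handed in; nothing more can be done
None
```

I finished the whole sequence and handed it in at about 68 s of the 210 s; the system reports no verdict, so the results below are my own checks.

**What I did**
- **Finished strip:** it lies flat in the blue tray, at about (0.523, 0.412) m, roughly at the tray's centre.
- **Handwheel:** it stands at about 6.04 rad from the handle's measured angle. The pointer covers the long scribed line.
- **New strip:** it is on the bed against the gauge and the fence. The light pushes stopped on contact with about 10 N at the gauge and 27 N at the fence, and the gauge did not visibly move. It lies about 0.3° off the jig's line.
- **Blanks:** only the large round and the square were on the counter. Both went into their own cavities without resistance, and in the last side picture each stands about 12 mm proud, as it should when seated.
- **Bystanders:** the stapler and tape roll read within a few millimetres of where they started. At hand-in the gripper was open and clear of everything.

**What went wrong or disagreed**
- **Wheel slip:** on the second wheel stroke I entered the travels with the wrong sign after turning the gripper. The fingers slipped off the handle and turned the wheel back about 47°. I found the handle again, gripped it again and wound the rest in one stroke.
- **Large round moved:** it was knocked about 5 cm aside during the run, so I located it again before picking it up.
- **Last check readings:** several network readings were off. In the top picture the square and the wheel handle were reported at the wrong place, and the large round was missed. I relied on the pictures, my own pixel measurements and the contact forces instead.

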